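# Stow the screwdrivers in the service tray and lock them in with the bar that fits

## Robot

A 6-joint arm with a two-finger parallel gripper is mounted at the origin on the work surface. World frame = base frame: x ahead of the robot, y to its left, z up, the work surface at z = 0. Lengths are in mm, angles in rad, forces in N, time in s.
With the tool pointing down it reaches from about 275 to 1000 mm from the base axis. Payload 8.4 kg.
Tool frame: the origin (TCP) lies at the very end of the fingers, on their centre line; the grasp point (between the pads) lies 19 mm behind it; z points along the fingers, y is the line along which they close (so a half turn about z gives the same grasp; the last joint's range is limited). The gripper opens to 85 mm and grips with 20 to 120 N. Pads are 22 mm wide; open, the fingers measure 114 mm over their backs; the gripper's body (76 mm by 85 mm) begins 54 mm behind the grasp point. The pads swing forward as they close: fully open they stand 13 mm farther back than shut.
Start: joints at [-1.194, 0.353, 1.633, -0, 1.155, -0.002], TCP at [231.127, -580.696, 231.281] pointing down, gripper open.
Joint ranges: [-2.63, 2.63], [-0.92, 2.1], [0.06, 2.66], [-1.3, 4.44], [0, 2.69], [-3.02, 3.02]. Speed limits (rad/s): [2.22, 2.22, 2.79, 3.14, 3.14, 3.14].

## Interface

Orientations are given as a rotation vector (axis times angle).
In Python, from workcell import bot gives the robot as it stands.
- The arm moves only by the shell command python3 -m crank 'ROWS' [FORCE]. ROWS is JSON, a list of rows, each a list of 3 entries, a list of its own where there are three numbers: the closure, from -1 (fully open) to 1 (shut), then the shift along the world's x, y, z as a fraction of full scale, then the turn about the world's z as a fraction of full scale. In form: [[fingers, [dx, dy, dz], yaw], ...]. A call has 1 to 12 rows; each row is the pose to reach, as a shift and turn from the pose commanded when the call began; what a row does not reach only later rows make up. Full scale, the value 1, is 0.5 m for a shift and pi/4 rad for a turn. A row lasts 1/10 s, in which the tool goes at most 50 mm and 8.59 degrees, less where a joint would pass 70% of its speed; a pose out of reach is approached as far as the arm can. A call with a number of a shift or a turn outside -1 to 1 is refused whole. A call with a gripper value outside its range is refused whole. The fingers move at their own pace and stop on an object; FORCE is the grip in N (left out, the last holds). Time passes only in rows, so rows that repeat a pose let the fingers close. It gives the time, the measured TCP pose, the force, the opening and the grip force at its end, in the units of the state.
- bot.state(): the state, without advancing time (a new reading comes with each control period).
- bot.snapshot(name): name is "scene" or "top" or "wrist"; returns a dict with "image" (480x640x3 uint8, red, green, blue), "fx", "fy", "cx", "cy" (pixels), "R" (3x3) and "t" (3): a world point X has camera coordinates R X + t; the wrist camera has in their place "tool_from_camera" (4x4, takes a point from camera to tool coordinates, whose origin is the TCP and whose axes are the flange's). Camera axes: x right, y down, z forward; pixel columns grow to the right and rows downward; lengths in mm; the calibration is good to about 2 mm. A picture is of the moment at which its call begins: read the wrist's pose just before it. There is no depth.
- bot.close_job(): hands the job in; it is judged then, once.
The state is a dict: "time": time; "joint_pos": joint angles; "joint_velocities": joint speeds; "tau": joint torques, N m; "tool_pos": TCP position; "orientation": TCP orientation; "wrist_force": force on the tool from outside, world axes, zero at the start; "ft_torque": the same for the moment, N m; "gripper_width": opening from 0.0 (shut) to 1.0 (fully open); "finger_force": force on a finger pad.
Only numpy, scipy, OpenCV 4.12 (cv2) and the standard library are available. Lean on these libraries where they do the work, as an engineer would, in place of code of your own. Each camera call takes 0.05 s, during which the arm holds its last target. There are 200 camera calls.

## Task

The router is set up: put the tools away. Lay every screwdriver flat in the grey tray, handle towards the robot, shaft down in a gap of the comb; only then slide the one T-headed bar that fits both lug eyes and reaches through both over the handles, from the right, until its head is home against the right lug. Lay the two other bars flat in the trough at the tray's far end, along it, heads to the right, and leave the computer, phone and router alone.

Things in the scene. Friction and masses are not known exactly. Their poses are not given: they have to be found in the camera images.
- tray: grey steel tray, fixed. Origin under it on the table, +x away from the robot at yaw 0. Floor x -105..210, y -113..113 mm, its top 5 mm up; rim 13 mm high. A black comb (x 35..55 mm, top 25 mm up) has four gaps 20 mm wide at y = -66, -22, 22, 66 mm for the shafts; handles lie on the floor on the robot's side of it. Lugs: see eyes; far trough: see spares.
- eye_right (a point): centre of the right lug's eye, on its outer face (tray x -62, y -109, z 40 mm); axes as the tray's. Lug: upright steel plate 8 mm thick, 32 wide, top 56 mm up, with a square through-hole 19 x 19 mm. The bar goes in here along the tray's +y, passes above the handles and on through the left eye.
- eye_left (a point): centre of the left lug's eye, on its outer face (tray x -62, y 109, z 40 mm), same lug and hole; in line with the right one along the tray's y.
- trough (a point): middle of the far trough, on its floor (tray x 154, y 0, z 5 mm); axes as the tray's. The trough is the floor beyond the comb, tray x 101 to 206 mm, along the tray's y, with 4 mm lips in front and behind and open at both ends (the longest bar sticks out a little). There is room for the two spare bars about 45 mm apart, e.g. at tray x 140 and 185 mm.
- driver1: screwdriver: black square handle 90 x 18 x 18 mm and a round steel shaft 6 mm thick, 60 mm long. Origin on the axis in the middle of the handle; +x runs along the shaft to the tip (105 mm from the origin). It balances about 19 mm ahead of the origin. 40-80 g. It lies on a flat of the handle, axis 9 mm above its support (in the tray, best with the handle's middle at tray x -35 mm). May be absent.
- driver1_tip (a point): tip of that screwdriver's shaft, on its axis; axes as the screwdriver's
- driver2: screwdriver: black square handle 90 x 18 x 18 mm and a round steel shaft 6 mm thick, 60 mm long. Origin on the axis in the middle of the handle; +x runs along the shaft to the tip (105 mm from the origin). It balances about 19 mm ahead of the origin. 40-80 g. It lies on a flat of the handle, axis 9 mm above its support (in the tray, best with the handle's middle at tray x -35 mm). May be absent.
- driver2_tip (a point): tip of that screwdriver's shaft, on its axis; axes as the screwdriver's
- driver3: screwdriver: black square handle 90 x 18 x 18 mm and a round steel shaft 6 mm thick, 60 mm long. Origin on the axis in the middle of the handle; +x runs along the shaft to the tip (105 mm from the origin). It balances about 19 mm ahead of the origin. 40-80 g. It lies on a flat of the handle, axis 9 mm above its support (in the tray, best with the handle's middle at tray x -35 mm). May be absent.
- driver3_tip (a point): tip of that screwdriver's shaft, on its axis; axes as the screwdriver's
- driver4: screwdriver: black square handle 90 x 18 x 18 mm and a round steel shaft 6 mm thick, 60 mm long. Origin on the axis in the middle of the handle; +x runs along the shaft to the tip (105 mm from the origin). It balances about 19 mm ahead of the origin. 40-80 g. It lies on a flat of the handle, axis 9 mm above its support (in the tray, best with the handle's middle at tray x -35 mm). May be absent.
- driver4_tip (a point): tip of that screwdriver's shaft, on its axis; axes as the screwdriver's
- bar_a: aluminium square bar with a T-head: shaft 12 x 12 mm, 230 mm long beyond the head, end slightly tapered; head 34 mm long, 26 mm wide, 12 mm high. Origin in the middle of the head, on the axis, 6 mm above its support; +x runs along the shaft, tip 247 mm from the origin; balances 100 mm from it. About 110 g (varies). It fits: reaches through both eyes, head stopping at the right lug.
- bar_a_tip (a point): tip of this bar; axes as the bar's
- bar_b: aluminium square bar with a T-head: shaft 12 x 12 mm, 150 mm long beyond the head, end slightly tapered; head 34 mm long, 26 mm wide, 12 mm high. Origin in the middle of the head, on the axis, 6 mm above its support; +x runs along the shaft, tip 167 mm from the origin; balances 62 mm from it. About 90 g (varies). A spare: too short to reach the left lug.
- bar_c: aluminium square bar with a T-head: shaft 22 x 22 mm, 230 mm long beyond the head, end slightly tapered; head 34 mm long, 26 mm wide, 22 mm high. Origin in the middle of the head, on the axis, 11 mm above its support; +x runs along the shaft, tip 247 mm from the origin; balances 112 mm from it. About 300 g (varies). A spare: too thick for the eyes.
- bar_b_tip (a point): tip of this bar; axes as the bar's
- bar_c_tip (a point): tip of this bar; axes as the bar's
- minipc: flat silver mini computer, 130 x 130 x 50 mm; origin under its middle. A bystander.
- phone: black cordless phone in its cradle, 90 x 75 mm, 160 mm high; origin under its middle. A bystander.
- router: black router lying flat, 130 x 190 x 38 mm; origin under its middle. A bystander.
Things that resemble listed ones, but are neither listed nor needed, are in the scene too. What is shaped like the bar_b but green is not meant.

How it is judged:
By the outcome, as a careful person would: the job done as asked, in the order asked, and still so for the second after the job is handed in, with the robot touching nothing.
Of driver1, driver2, driver3, driver4 only 3 to 4 are there at a start; the rules pass over those that are not, and their reading is None.
At some moment in a run one of bar_a, bar_b, bar_c may be knocked a few centimetres aside while the robot is not near it.
Once in a run the grip may slacken for a moment while it holds something.
It also fails if it takes over 210 s, if anything falls off the work surface, if the arm or the gripper's body presses on something with over 40 N, if the wrist force passes 120 N, or if a joint passes its speed limit or range.

## Working session

There is one attempt and no reset: what is moved stays moved. The work goes in short steps, Python scripts to look and compute and a shell command to move; the robot and the scene stay as the last step left them, time stands still between calls to the robot, and variables do not carry over. Pictures are saved under pics/ and viewed, at most 14 in all, crops included, and the job is handed in when it is done.

```bash
ls; mkdir -p pics; cat > h.py <<'E'
import numpy as np, cv2
from workcell import bot
def snap(n, save=None):
    s=bot.state(); p=bot.snapshot(n)
    if save: cv2.imwrite('pics/'+save+'.png', p['image'][:,:,::-1])
    if 'R' in p: R=np.array(p['R']);t=np.array(p['t'])
    else:
        T=np.array(p['tool_from_camera']); Rt=cv2.Rodrigues(np.array(s['orientation'],float))[0]
        Rw=Rt@T[:3,:3]; c=Rt@T[:3,3]+np.array(s['tool_pos']); R=Rw.T; t=-R@c
    return dict(im=p['image'],K=(p['fx'],p['fy'],p['cx'],p['cy']),R=R,t=t)
def ray(v,u):
    fx,fy,cx,cy=v['K']; d=v['R'].T@np.array([(u[0]-cx)/fx,(u[1]-cy)/fy,1.]); return -v['R'].T@v['t'],d/np.linalg.norm(d)
def plane(v,u,z):
    c,d=ray(v,u); return c+d*(z-c[2])/d[2]
def proj(v,X):
    fx,fy,cx,cy=v['K']; q=v['R']@np.array(X,float)+v['t']; return np.array([fx*q[0]/q[2]+cx, fy*q[1]/q[2]+cy])
def tri(v1,u1,v2,u2):
    A=np.zeros((3,3));b=np.zeros(3)
    for v,u in((v1,u1),(v2,u2)):
        c,d=ray(v,u);P=np.eye(3)-np.outer(d,d);A+=P;b+=P@c
    X=np.linalg.solve(A,b); return X,[float(np.linalg.norm(proj(v,X)-u)) for v,u in((v1,u1),(v2,u2))]
E
python3 - <<'E'
from h import *
import pickle
V={n:snap(n,n+'0') for n in('scene','top','wrist')}
pickle.dump(V,open('v0.pkl','wb'))
for n,v in V.items(): print(n,v['K'],(-v['R'].T@v['t']).round(),v['R'][2].round(2))
print(bot.state())
E
```

```text
pics
scene (459.96531345882653, 459.96531345882653, 311.6826830624683, 238.8564338397583) [1069.  671. 1141.] [-0.34 -0.53 -0.77]
top (578.7249302152977, 578.7249302152977, 313.7724757061502, 242.6928788357631) [ 218.  -73. 1710.] [ 0.21 -0.02 -0.98]
wrist (429.30226881745835, 429.30226881745835, 311.6357441360648, 239.2916625828807) [ 302. -552.  373.] [-0.28 -0.11 -0.95]
{'time': 0.15, 'joint_pos': array([-1.19437467e+00,  3.53499585e-01,  1.63393513e+00, -2.32047721e-05,
        1.15521434e+00, -2.39081319e-03]), 'joint_velocities': array([-0.00068618, -0.00354093, -0.00278796, -0.00137043, -0.00274433,
        0.00105467]), 'tau': array([-9.27734800e-04, -6.05635571e+01, -3.42339098e+01, -1.01238322e-04,
        6.15810350e-03,  2.13762814e-05]), 'tool_pos': array([ 231.00466656, -580.36253106,  230.73962723]), 'orientation': array([-3.08439071e+00, -5.91305584e-01,  3.41171342e-04]), 'wrist_force': array([ 0.605227  , -0.99327865,  0.51947581]), 'ft_torque': array([-0.01431027,  0.01890393,  0.05124798]), 'finger_force': 0.0, 'gripper_width': 0.9937798551621132}
```

View pics/top0.png

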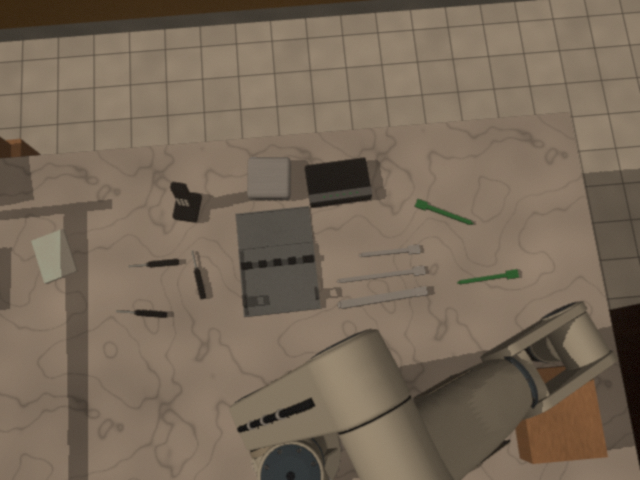

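View pics/scene0.png

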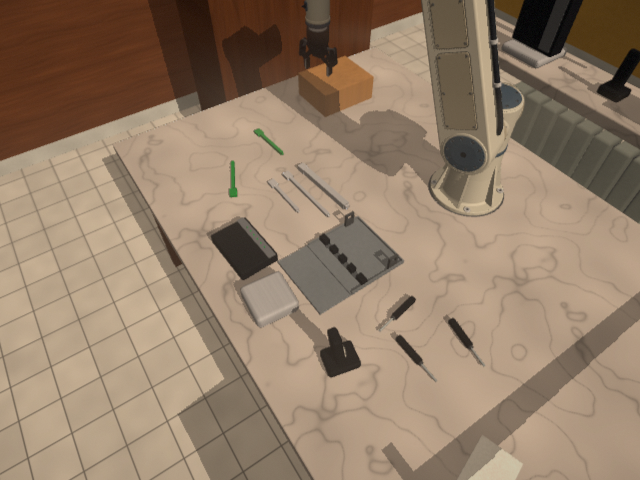

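The scene has three drivers (black handles; top view at 164,263, 199,283 and 151,313). There are three silver bars with heads to the right: b at about (390,250), a at about (383,273), and c, the thick one, at about (388,297). Possible confusions are the green T-bars at (445,212) and (489,277), which I exclude by colour, and the phone at (186,205), which is also black. The tray is around (280,262), with lugs at (258,300) and (325,293).

```bash
python3 - <<'E'
from h import *
import pickle
V=pickle.load(open('v0.pkl','rb')); v=V['top']; w=V['scene']
for n,u in dict(d1=(164,263),d1t=(131,266),d2=(200,283),d2t=(196,253),d3=(151,313),d3t=(118,311),b=(416,248),bt=(362,254),a=(421,270),at=(338,280),c=(430,291),ct=(340,302)).items(): print(n,plane(v,u,8).round())
for n,u in dict(tl=(236,213),tr=(311,207),bl=(245,316),br=(319,309)).items(): print(n,plane(v,u,13).round())
for n,a,b in [('phone_top',(179,187),(333,330)),('d2h',(200,283),(403,308)),('tray far-left corner',(236,213),(319,309)),('tray near right',(319,309),(349,213)),('c head',(430,291),(303,166)),('a head',(421,270),(287,172)),('b head',(416,248),(272,183))]:
    X,e=tri(v,a,w,b); print(n,X.round(),np.round(e,1))
im=v['im'][150:340,90:530,::-1]; cv2.imwrite('pics/crop1.png',cv2.resize(im,None,fx=1.8,fy=1.8,interpolation=cv2.INTER_CUBIC))
print(np.degrees(cv2.Rodrigues(bot.state()['orientation'])[0][:,1]/57.3))
E
```

```text
d1 [568. 348.   8.]
d1t [567. 446.   8.]
d2 [498. 243.   8.]
d2t [590. 251.   8.]
d3 [422. 391.   8.]
d3t [436. 487.   8.]
b [ 548. -408.    8.]
bt [ 544. -244.    8.]
a [ 480. -414.    8.]
at [ 472. -165.    8.]
c [ 415. -433.    8.]
ct [ 406. -165.    8.]
tl [702. 124.  13.]
tr [ 701. -104.   13.]
bl [389. 116.  13.]
br [ 390. -101.   13.]
phone_top [749. 260. 164.] [0.6 0.8]
d2h [497. 245.   8.] [0.6 0.6]
tray far-left corner [699. 123.  22.] [0.1 0.1]
tray near right [ 401. -113.   18.] [5.5 4.9]
c head [ 409. -428.    2.] [3.2 2.6]
a head [ 478. -412.   17.] [0.5 0.4]
b head [ 546. -407.    4.] [1.1 0.9]
[ 0.36979865 -0.92903204 -0.00105637]
```

View pics/crop1.png

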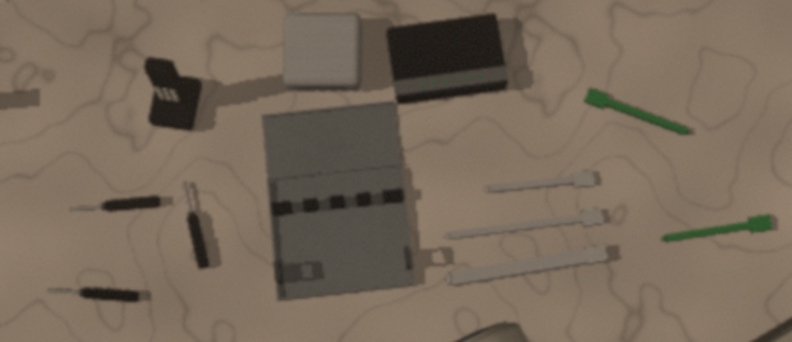

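```bash
python3 -m crank '[[-1,[0.1,0.2,0.2],-0.2],[-1,[0.7,1,0.24],-0.48],[-1,[0.7,1,0.24],-0.48],[-1,[0.7,1,0.24],-0.48],[-1,[0.7,1,0.24],-0.48],[-1,[0.7,1,0.24],-0.48],[-1,[0.7,1,0.24],-0.48],[-1,[0.7,1,0.24],-0.48],[-1,[0.7,1,0.24],-0.48],[-1,[0.7,1,0.24],-0.48],[-1,[0.7,1,0.24],-0.48],[-1,[0.7,1,0.24],-0.48]]'
python3 -m crank '[[-1,[0,0.16,0],0],[-1,[0,0.16,0],0],[-1,[0,0.16,0],0],[-1,[0,0.16,0],0],[-1,[0,0.16,0],0],[-1,[0,0.16,0],0]]'
python3 - <<'E'
from h import *
import pickle
pickle.dump(snap('wrist','tray1'),open('tray1.pkl','wb')); s=bot.state(); print(s['joint_pos'],s['tool_pos'])
E
python3 -m crank '[[-1,[-0.1,0.5,0],0],[-1,[-0.1,0.5,0],0],[-1,[-0.1,0.5,0],0],[-1,[-0.1,0.5,0],0],[-1,[-0.1,0.5,0],0],[-1,[-0.1,0.5,0],0],[-1,[-0.1,0.5,0],0],[-1,[-0.1,0.5,0],0]]'
python3 - <<'E'
from h import *
import pickle
pickle.dump(snap('wrist','drv1'),open('drv1.pkl','wb')); s=bot.state(); print(s['time'],s['joint_pos'],s['tool_pos'])
E
```

```text
time: 1.35
tool_pos: [564.1, -103.6, 346.9]
orientation: [3.141, 0.003, 0.0]
wrist_force: [0.7, -0.9, 0.4]
gripper_width: 0.998
finger_force: 0.0
time: 1.95
tool_pos: [563.3, -26.8, 346.6]
orientation: [3.141, 0.0, -0.0]
wrist_force: [0.5, 0.4, -0.5]
gripper_width: 1.0
finger_force: 0.0
[-5.00159674e-02  1.66810537e-01  1.62384907e+00 -1.66602716e-04
  1.35097893e+00  1.52062493e+00] [563.31965788 -26.75240786 346.61771394]
time: 2.8
tool_pos: [513.7, 223.2, 346.6]
orientation: [3.141, 0.002, 0.0]
wrist_force: [0.9, 0.6, -0.3]
gripper_width: 1.004
finger_force: 0.0
2.85 [ 4.06939628e-01  1.60382710e-01  1.63152487e+00 -4.87157437e-04
  1.34991492e+00  1.97764063e+00] [513.81320227 222.90823511 346.6265183 ]
```

View pics/tray1.png

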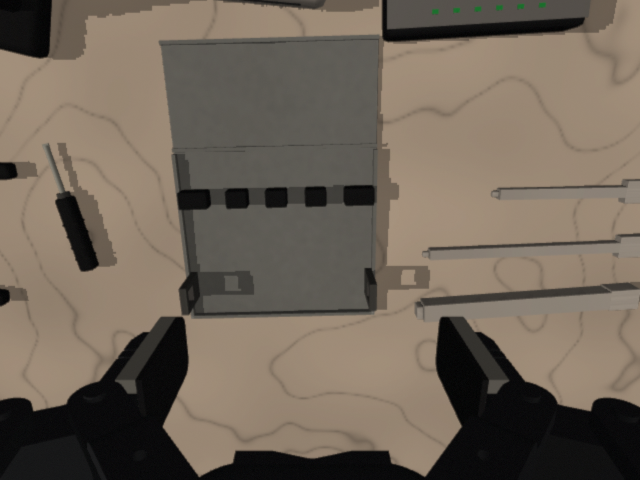

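View pics/drv1.png

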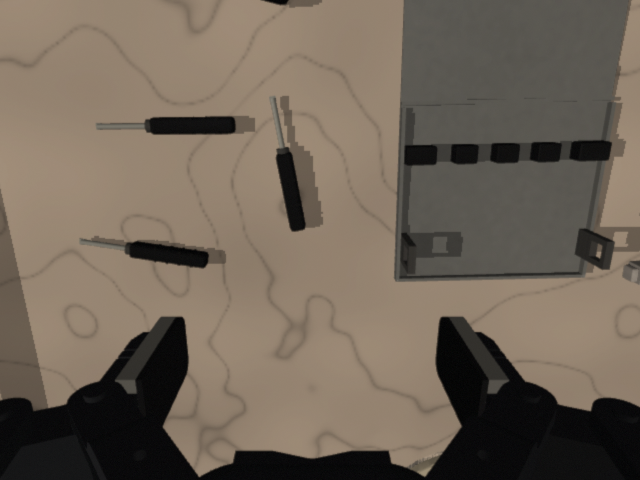

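In tray1 the comb blocks sit at row 197 (columns 194, 237, 277, 316, 359), with the lugs at (189,293) and (370,290). In drv1 the handles are at (190,125), (290,190) and (168,254), with the shafts pointing left, up and left.

```bash
cat > m.py <<'E'
from h import *
import pickle
def blobs(v,roi,thr=40,amin=60):
    x0,y0,x1,y1=roi; g=cv2.cvtColor(v['im'],cv2.COLOR_RGB2GRAY)[y0:y1,x0:x1]
    m=(g<thr).astype(np.uint8); n,l,st,c=cv2.connectedComponentsWithStats(m)
    out=[]
    for i in range(1,n):
        if st[i,4]<amin: continue
        p=cv2.findContours((l==i).astype(np.uint8),cv2.RETR_EXTERNAL,cv2.CHAIN_APPROX_NONE)[0][0].reshape(-1,2)+[x0,y0]
        out.append((c[i]+[x0,y0],p))
    return out
def driver(v,p,z=9):
    # handle contour on plane z: principal axis
    q=np.array([plane(v,u,z)[:2] for u in p]); r=cv2.minAreaRect(q.astype(np.float32)); return np.array(r[0]),r[1],r[2]
E
python3 - <<'E'
from m import *
t=pickle.load(open('tray1.pkl','rb')); d=pickle.load(open('drv1.pkl','rb'))
bt=blobs(t,(165,160,390,215)); bd=blobs(d,(395,120,640,175))
print([ (np.r_[p.min(0),p.max(0)]) for c,p in bt]); print([ (np.r_[p.min(0),p.max(0)]) for c,p in bd])
for (c,p),(e,q) in zip(sorted(bt,key=lambda b:b[0][0]),sorted(bd,key=lambda b:b[0][0])):
    for s in (0,): X,er=tri(t,c,d,e); print('block',X.round(1),np.round(er,1))
for n,a,b in [('bl',(193,317),(397,280)),('br',(373,314),(584,275)),('farlip_l',(174,151),(402,104)),('d2tip',(46,145),(272,98))]:
    X,er=tri(t,a,d,b); print(n,X.round(1),np.round(er,1))
for c,p in blobs(d,(70,90,320,280)): print('handle px',c.round(),*driver(d,p,9))
a=blobs(t,(30,180,110,280)); b=blobs(d,(265,140,320,240)); print('d2 tri',tri(t,a[0][0],d,b[0][0]))
for c,p in a: print('d2 from tray1',driver(t,p,9))
E
```

```text
[array([343, 185, 374, 205]), array([305, 187, 326, 206]), array([177, 189, 210, 210]), array([225, 188, 249, 208]), array([265, 188, 287, 207])]
[array([569, 140, 610, 160]), array([490, 143, 519, 162]), array([530, 142, 561, 161]), array([404, 145, 436, 165]), array([450, 144, 478, 163])]
block [538.3 105.6  16.2] [0.1 0.1]
block [539.6  57.6  15.1] [0. 0.]
block [540.5  13.7  15.1] [0.1 0.1]
block [541.6 -30.6  14.4] [0.1 0.1]
block [542.8 -79.4  13.6] [0.1 0.1]
bl [388.3 120.4  10.2] [0.1 0.1]
br [ 395.6 -101.6   13.8] [0.9 1. ]
farlip_l [590.3 126.4   4.8] [0.2 0.2]
d2tip [596.6 265.8   7.1] [0.1 0.1]
handle px [192. 125.] [568.49047852 353.53909302] (16.727602005004883, 92.75738525390625) 0.10440775007009506
handle px [291. 190.] [497.54321289 247.13163757] (94.01315307617188, 17.876651763916016) 10.163593292236328
handle px [168. 254.] [421.06695557 394.06115723] (95.3469467163086, 21.616958618164062) 80.08895874023438
d2 tri (array([497.31739421, 247.16634858,   8.78297288]), [0.17582395409056778, 0.18088307899636574])
d2 from tray1 (array([497.6762085 , 246.94837952]), (94.60482025146484, 24.895980834960938), 10.1123046875)
```

The checks agree: d2's height comes out at 8.8 mm, the comb pitch at about 44.5 mm, and the tray origin at about (496.8, 12.3) with yaw 0.024. I'll pick d2 first.

```bash
cat >> m.py <<'E'
O=np.array([496.8,12.3]); YAW=0.0243
def T(x,y): c,s=np.cos(YAW),np.sin(YAW); return O+[c*x-s*y,s*x+c*y]
def go(x,y,z,ydir):
    """fractions to TCP target; ydir = tool-y heading in deg"""
    s=bot.state(); p=np.array(s['tool_pos']); yv=cv2.Rodrigues(np.array(s['orientation'],float))[0][:,1]
    a=np.degrees(np.arctan2(yv[1],yv[0])); print('t',round(s['time'],1),'d',((np.array([x,y,z])-p)/500).round(4),'yaw',round((((ydir-a+180)%360)-180)/45,4))
E
python3 -m crank '[[-1,[-0.005,0.053,-0.58],0.231],[-1,[-0.005,0.053,-0.58],0.231],[-1,[-0.005,0.053,-0.58],0.231],[-1,[-0.005,0.053,-0.58],0.231],[-1,[-0.005,0.053,-0.58],0.231],[-1,[-0.005,0.053,-0.58],0.231],[-1,[-0.005,0.053,-0.62],0.231],[-1,[-0.005,0.053,-0.65],0.231],[-1,[-0.005,0.053,-0.67],0.231],[-1,[-0.005,0.053,-0.685],0.231],[-1,[-0.005,0.053,-0.685],0.231],[-1,[-0.005,0.053,-0.685],0.231]]' 60
python3 -m crank '[[1,[0,0,0],0],[1,[0,0,0],0],[1,[0,0,0],0],[1,[0,0,0],0],[1,[0,0,0],0],[1,[0,0,0],0],[1,[0,0,0],0],[1,[0,0,0],0]]' 60
python3 -m crank '[[1,[0,0,0.02],0],[1,[0,0,0.07],0],[1,[0,0,0.13],0],[1,[0,0,0.2],0],[1,[0,0,0.2],0],[1,[0,0,0.2],0]]'
python3 - <<'E'
from m import *
snap('wrist','g1'); g=T(-20,22); print(g); go(*g,60,-90+1.4)
E
```

```text
time: 4.05
tool_pos: [511.6, 251.1, 5.0]
orientation: [-3.128, -0.287, -0.002]
wrist_force: [0.8, -1.0, -0.5]
gripper_width: 1.001
finger_force: 0.0
time: 4.85
tool_pos: [511.1, 251.1, 4.6]
orientation: [-3.128, -0.287, -0.001]
wrist_force: [-0.7, 0.3, 5.9]
gripper_width: 0.193
finger_force: 59.3
time: 5.45
tool_pos: [511.3, 251.1, 105.2]
orientation: [-3.128, -0.287, -0.003]
wrist_force: [0.2, 0.1, -0.6]
gripper_width: 0.192
finger_force: 58.7
[476.27135722  33.80755276]
t 5.5 d [-0.0685 -0.4339 -0.0881] yaw -0.2021
```

View pics/g1.png

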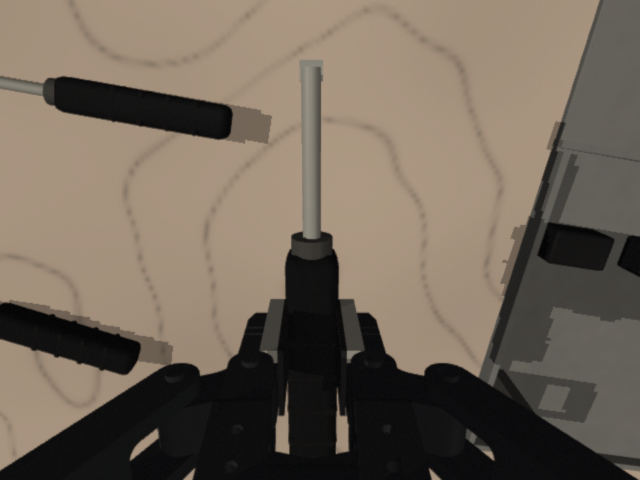

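d2 is held straight, with its tip at (312,62). I'll compute its tip offset and place it at gap -22.

```bash
cat >> m.py <<'E'
def tipoff(v,u,dz):
    s=bot.state(); p=np.array(s['tool_pos']); X=plane(v,u,p[2]+dz); R=cv2.Rodrigues(np.array(s['orientation'],float))[0]
    return R.T@(X-p)
E
python3 - <<'E'
from m import *
v=snap('wrist'); print(tipoff(v,(312,62),4.4), tipoff(v,(312,245),4.4)); g=T(-20,-22); print(g); go(*g,60,-90+1.4)
E
```

```text
[88.9380317  -0.2592723  -4.52737226] [31.35161405 -0.20523003 -4.44494724]
[477.340452  -10.1794571]
t 5.5 d [-0.0655 -0.5215 -0.0868] yaw -0.2022
```

```bash
python3 -m crank '[[1,[-0.01,-0.05,0],-0.05],[1,[-0.03,-0.13,0],-0.15],[1,[-0.0635,-0.22,0],-0.202],[1,[-0.0635,-0.31,0],-0.202],[1,[-0.0635,-0.4,0],-0.202],[1,[-0.0635,-0.47,0],-0.202],[1,[-0.0635,-0.51,-0.03],-0.202],[1,[-0.0635,-0.521,-0.07],-0.202],[1,[-0.0635,-0.521,-0.09],-0.202],[1,[-0.0635,-0.521,-0.09],-0.202]]'
python3 - <<'E'
from m import *
snap('wrist','p1'); g=T(-19,-22); go(*g,10,-88.6)
E
```

```text
time: 6.55
tool_pos: [477.3, -9.4, 57.2]
orientation: [-3.141, -0.038, 0.007]
wrist_force: [-0.3, -0.9, -0.2]
gripper_width: 0.19
finger_force: 58.7
t 6.6 d [ 0.0004 -0.002  -0.0963] yaw -0.0005
```

View pics/p1.png

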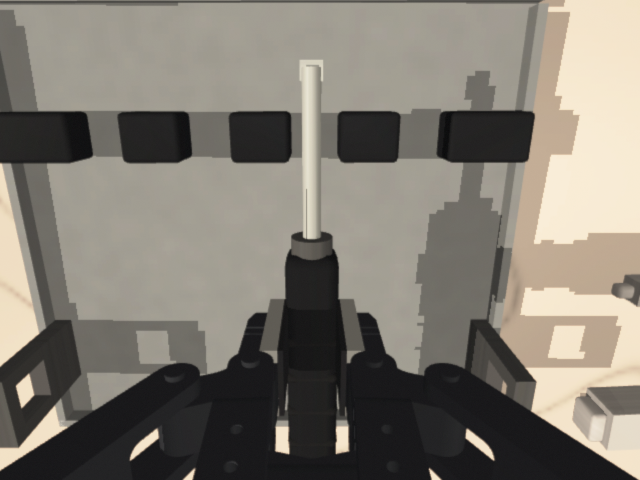

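The shaft is centred over the gap (blocks end at 290 and start at 339, shaft at 312). Lowering now.

```bash
python3 -m crank '[[1,[0,-0.002,-0.04],0],[1,[0,-0.002,-0.07],0],[1,[0,-0.002,-0.085],0],[1,[0,-0.002,-0.094],0],[1,[0,-0.002,-0.094],0],[1,[0,-0.002,-0.094],0]]'
python3 -m crank '[[0.35,[0,0,0],0],[0.35,[0,0,0],0],[0.35,[0,0,0],0],[0.35,[0,0,0],0],[0.35,[0,0,0.04],0],[0.35,[0,0,0.12],0],[0.35,[0,0,0.2],0],[0.35,[0,0,0.2],0],[0.35,[0,0,0.2],0]]'
python3 - <<'E'
from m import *
v=snap('wrist','a1'); go(568.5,353.5+15,100,0.1)
E
```

```text
time: 7.2
tool_pos: [479.5, -10.4, 12.7]
orientation: [3.141, 0.039, 0.001]
wrist_force: [-0.0, 0.3, -1.1]
gripper_width: 0.191
finger_force: 58.7
time: 8.1
tool_pos: [479.7, -10.6, 113.1]
orientation: [3.141, 0.039, 0.004]
wrist_force: [-0.0, -1.0, 0.0]
gripper_width: 0.33
finger_force: 0.0
t 8.2 d [ 0.1794  0.7581 -0.024 ] yaw 1.971
```

View pics/a1.png

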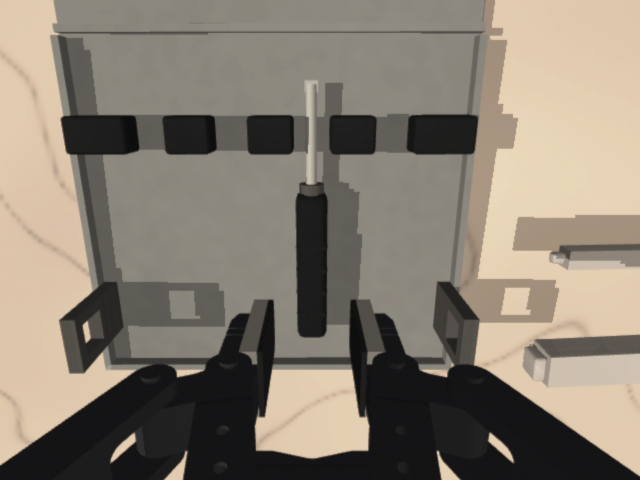

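d2 lies in its gap. Next is d1.

```bash
python3 -m crank '[[0,[0.02,0.08,0.02],0.18],[-1,[0.04,0.16,0.04],0.36],[-1,[0.06,0.25,0.04],0.54],[-1,[0.09,0.34,0.04],0.72],[-1,[0.1,0.43,0.04],0.9],[-1,[0.12,0.52,0.04],1],[-1,[0.14,0.6,0.04],1],[-1,[0.179,0.69,0.02],1],[-1,[0.179,0.758,0],1],[-1,[0.179,0.758,0],1]]'
python3 -m crank '[[-1,[0,0,0],0.18],[-1,[0,0,0],0.36],[-1,[0,0,0],0.54],[-1,[0,0,0],0.72],[-1,[0,0,0],0.9],[-1,[0,0,0],0.971],[-1,[0,0,0],0.971],[-1,[0,0,0],0.971]]'
python3 - <<'E'
from m import *
go(568.5,353.5+15,4,0.1)
E
```

```text
time: 9.15
tool_pos: [567.0, 371.6, 108.2]
orientation: [-2.885, -1.242, 0.006]
wrist_force: [0.8, -0.3, 0.3]
gripper_width: 1.001
finger_force: 0.0
time: 9.95
tool_pos: [568.1, 367.5, 111.1]
orientation: [-2.222, -2.221, 0.003]
wrist_force: [-0.5, 0.1, -0.5]
gripper_width: 1.0
finger_force: 0.0
t 9.9 d [ 0.0009  0.002  -0.2141] yaw 0.0029
```

```bash
python3 -m crank '[[-1,[0.001,0.002,-0.08],0],[-1,[0.001,0.002,-0.14],0],[-1,[0.001,0.002,-0.18],0],[-1,[0.001,0.002,-0.2],0],[-1,[0.001,0.002,-0.214],0],[-1,[0.001,0.002,-0.214],0],[-1,[0.001,0.002,-0.214],0]]' 60
python3 -m crank '[[1,[0,0,0],0],[1,[0,0,0],0],[1,[0,0,0],0],[1,[0,0,0],0],[1,[0,0,0],0],[1,[0,0,0],0],[1,[0,0,0],0],[1,[0,0,0],0]]' 60
python3 -m crank '[[1,[0,0,0.02],0],[1,[0,0,0.07],0],[1,[0,0,0.14],0],[1,[-0.01,-0.05,0.2],-0.15],[1,[-0.03,-0.12,0.2],-0.3],[1,[-0.05,-0.2,0.2],-0.46],[1,[-0.07,-0.28,0.2],-0.62],[1,[-0.1,-0.36,0.2],-0.78],[1,[-0.12,-0.43,0.2],-0.92],[1,[-0.13,-0.47,0.2],-1],[1,[-0.13,-0.47,0.2],-1]]'
python3 - <<'E'
from m import *
go(*T(-19,22),60,-88.6)
E
```

```text
time: 10.65
tool_pos: [569.7, 369.8, 6.1]
orientation: [2.22, 2.223, 0.002]
wrist_force: [-0.1, -0.5, -0.9]
gripper_width: 0.999
finger_force: 0.0
time: 11.45
tool_pos: [569.4, 369.6, 5.6]
orientation: [2.219, 2.223, 0.001]
wrist_force: [0.0, -1.0, 5.6]
gripper_width: 0.19
finger_force: 59.8
time: 12.55
tool_pos: [503.0, 132.2, 105.4]
orientation: [2.903, 1.199, -0.002]
wrist_force: [-0.8, -0.1, 0.1]
gripper_width: 0.187
finger_force: 64.3
t 12.6 d [-0.0514 -0.1967 -0.0909] yaw -0.9664
```

```bash
python3 -m crank '[[1,[-0.01,-0.04,0],-0.16],[1,[-0.02,-0.08,0],-0.33],[1,[-0.03,-0.12,0],-0.5],[1,[-0.04,-0.16,0],-0.67],[1,[-0.051,-0.19,0],-0.83],[1,[-0.051,-0.197,0],-0.966],[1,[-0.051,-0.197,-0.04],-0.966],[1,[-0.051,-0.197,-0.07],-0.966],[1,[-0.051,-0.197,-0.088],-0.966],[1,[-0.051,-0.197,-0.088],-0.966],[1,[-0.051,-0.197,-0.088],-0.966]]'
python3 - <<'E'
from m import *
v=snap('wrist','p2'); g=cv2.cvtColor(v['im'],cv2.COLOR_RGB2GRAY)
go(*T(-19,22),10,-88.6)
print([np.r_[p.min(0),p.max(0)] for c,p in blobs(v,(0,100,640,175))])
r=g[90,250:380]; print('shaft cols',250+np.where(r>r.min()+0.6*(r.max()-r.min()))[0])
c=g[:,312]; print('tip rows',[i for i in range(30,240) if c[i]>170][:3]); print(tipoff(v,(312,66),4.4))
E
```

```text
time: 13.65
tool_pos: [479.0, 36.3, 61.4]
orientation: [-3.141, -0.046, -0.0]
wrist_force: [0.5, 0.8, -0.1]
gripper_width: 0.188
finger_force: 64.3
t 13.7 d [-0.0038 -0.0048 -0.1033] yaw -0.0061
[array([108, 118, 198, 166]), array([237, 119, 295, 166]), array([342, 119, 401, 167]), array([438, 119, 509, 167]), array([535, 120, 639, 168])]
shaft cols [302 303 304 305 306 307 308 309 310 311 312 313 314]
tip rows [67, 68, 69]
[87.10196313 -0.19400582 -4.33847715]
```

```bash
python3 -m crank '[[1,[-0.004,-0.007,-0.03],-0.006],[1,[-0.004,-0.007,-0.06],-0.006],[1,[-0.004,-0.007,-0.08],-0.006],[1,[-0.004,-0.007,-0.095],-0.006],[1,[-0.004,-0.007,-0.1],-0.006],[1,[-0.004,-0.007,-0.1],-0.006],[1,[-0.004,-0.007,-0.1],-0.006]]'
python3 -m crank '[[0.35,[0,0,0],0],[0.35,[0,0,0],0],[0.35,[0,0,0],0],[0.35,[0,0,0],0],[0.35,[0,0,0.04],0],[0.35,[0,0,0.12],0],[0.35,[0,0,0.2],0],[0.35,[0,0,0.2],0],[0.35,[0,0,0.2],0]]'
python3 - <<'E'
from m import *
v=snap('wrist','a2'); a=np.radians(80.1); go(421+15*np.cos(a),394+15*np.sin(a),110,-9.9)
im=v['im']; cv2.imwrite('pics/a2s.png',cv2.resize(im,(320,240))[:,:,::-1])
E
```

```text
time: 14.4
tool_pos: [476.9, 32.5, 11.5]
orientation: [-3.141, -0.037, -0.001]
wrist_force: [-0.4, -0.5, -0.8]
gripper_width: 0.188
finger_force: 64.3
time: 15.3
tool_pos: [477.2, 32.5, 112.1]
orientation: [-3.141, -0.037, -0.004]
wrist_force: [-0.0, -0.1, -0.8]
gripper_width: 0.328
finger_force: 0.0
t 15.3 d [-0.1056  0.7527 -0.002 ] yaw 1.7497
```

View pics/a2s.png

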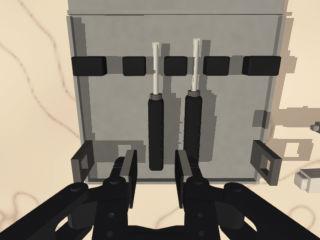

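Both drivers are seated (shafts at columns 155 and 193, between blocks). Next is d3.

```bash
python3 -m crank '[[0,[-0.01,0.08,0.02],0.18],[-1,[-0.02,0.16,0.04],0.36],[-1,[-0.03,0.25,0.04],0.54],[-1,[-0.05,0.34,0.04],0.72],[-1,[-0.06,0.43,0.04],0.9],[-1,[-0.08,0.52,0.04],1],[-1,[-0.09,0.6,0.04],1],[-1,[-0.106,0.69,0.02],1],[-1,[-0.106,0.753,0],1],[-1,[-0.106,0.753,0],1],[-1,[-0.106,0.753,0],1]]'
python3 -m crank '[[-1,[0,0,0],0.18],[-1,[0,0,0],0.36],[-1,[0,0,-0.05],0.54],[-1,[0,0,-0.09],0.75],[-1,[0,0,-0.1],0.75],[-1,[0,0,-0.1],0.75],[-1,[0,0,-0.1],0.75]]'
python3 - <<'E'
from m import *
a=np.radians(80.1); go(421+15*np.cos(a),394+15*np.sin(a),4,-9.9)
E
```

```text
time: 16.45
tool_pos: [422.4, 408.3, 109.0]
orientation: [2.886, 1.238, -0.006]
wrist_force: [0.3, 0.3, 0.5]
gripper_width: 1.003
finger_force: 0.0
time: 17.15
tool_pos: [424.1, 408.7, 61.8]
orientation: [2.409, 2.017, 0.001]
wrist_force: [1.1, 0.1, -0.7]
gripper_width: 1.004
finger_force: 0.0
t 17.1 d [-0.001   0.0002 -0.1156] yaw 0.0048
```

```bash
python3 -m crank '[[-1,[0,0,-0.05],0],[-1,[0,0,-0.085],0],[-1,[0,0,-0.105],0],[-1,[0,0,-0.115],0],[-1,[0,0,-0.115],0],[-1,[0,0,-0.115],0]]' 60
python3 -m crank '[[1,[0,0,0],0],[1,[0,0,0],0],[1,[0,0,0],0],[1,[0,0,0],0],[1,[0,0,0],0],[1,[0,0,0],0],[1,[0,0,0],0],[1,[0,0,0],0]]' 60
python3 -m crank '[[1,[0,0,0.02],0],[1,[0,0,0.07],0],[1,[0,0,0.14],0],[1,[0.01,-0.05,0.2],-0.15],[1,[0.02,-0.12,0.2],-0.3],[1,[0.03,-0.2,0.2],-0.46],[1,[0.04,-0.28,0.2],-0.62],[1,[0.05,-0.36,0.2],-0.78],[1,[0.06,-0.43,0.2],-0.92],[1,[0.07,-0.47,0.2],-1],[1,[0.07,-0.47,0.2],-1]]'
python3 - <<'E'
from m import *
go(*T(-19,66),60,-88.6)
E
```

```text
time: 17.75
tool_pos: [424.0, 409.3, 4.4]
orientation: [-2.405, -2.021, -0.002]
wrist_force: [-0.2, 0.3, -0.9]
gripper_width: 0.999
finger_force: 0.0
time: 18.55
tool_pos: [423.8, 409.1, 4.0]
orientation: [-2.405, -2.022, -0.001]
wrist_force: [-0.1, -1.7, 6.2]
gripper_width: 0.192
finger_force: 59.3
time: 19.65
tool_pos: [458.8, 171.8, 104.0]
orientation: [2.997, 0.941, -0.0]
wrist_force: [-0.8, 0.7, -1.3]
gripper_width: 0.191
finger_force: 58.7
t 19.6 d [ 0.0349 -0.1879 -0.0881] yaw -0.7439
```

```bash
python3 -m crank '[[1,[0.01,-0.04,0],-0.16],[1,[0.02,-0.08,0],-0.33],[1,[0.03,-0.12,0],-0.5],[1,[0.035,-0.16,0],-0.67],[1,[0.035,-0.188,0],-0.744],[1,[0.035,-0.188,-0.02],-0.744],[1,[0.035,-0.188,-0.05],-0.744],[1,[0.035,-0.188,-0.075],-0.744],[1,[0.035,-0.188,-0.088],-0.744],[1,[0.035,-0.188,-0.088],-0.744],[1,[0.035,-0.188,-0.088],-0.744]]'
python3 - <<'E'
from m import *
v=snap('wrist','p3'); g=cv2.cvtColor(v['im'],cv2.COLOR_RGB2GRAY)
go(*T(-19,66),10,-88.6)
print([np.r_[p.min(0),p.max(0)] for c,p in blobs(v,(0,100,640,175))])
r=g[90,250:380]; print('shaft cols',250+np.where(r>r.min()+0.6*(r.max()-r.min()))[0])
print([i for i in range(30,240) if g[i,312]>170][:3])
E
```

```text
time: 20.75
tool_pos: [476.1, 80.3, 59.6]
orientation: [-3.141, -0.046, 0.001]
wrist_force: [0.9, 0.1, -0.5]
gripper_width: 0.193
finger_force: 58.7
t 20.8 d [-0.0002 -0.0048 -0.0997] yaw -0.0062
[array([214, 114, 295, 163]), array([342, 115, 403, 163]), array([440, 115, 512, 164]), array([537, 116, 622, 164]), array([635, 135, 639, 160])]
shaft cols [301 302 303 304 305 306 307 308 309 310 311 312]
[66, 67, 68]
```

```bash
python3 -m crank '[[1,[0,-0.007,-0.03],-0.006],[1,[0,-0.007,-0.06],-0.006],[1,[0,-0.007,-0.08],-0.006],[1,[0,-0.007,-0.092],-0.006],[1,[0,-0.007,-0.099],-0.006],[1,[0,-0.007,-0.099],-0.006],[1,[0,-0.007,-0.099],-0.006]]'
python3 -m crank '[[0.35,[0,0,0],0],[0.35,[0,0,0],0],[0.35,[0,0,0],0],[0.35,[0,0,0],0],[0.35,[0,0,0.04],0],[0.35,[0,0,0.12],0],[0.35,[0,0,0.2],0],[0.35,[0,0,0.3],0],[0.35,[0,0,0.4],0],[0.35,[0,0,0.4],0],[0.35,[0,0,0.4],0]]'
python3 - <<'E'
from m import *
v=snap('wrist','a3'); pickle.dump(v,open('a3.pkl','wb')); im=v['im']; cv2.imwrite('pics/a3s.png',im[:,:,::-1])
go(480,-330,360,0)
E
```

```text
time: 21.5
tool_pos: [476.4, 76.5, 10.5]
orientation: [-3.141, -0.037, -0.001]
wrist_force: [0.2, 0.2, -0.9]
gripper_width: 0.191
finger_force: 58.7
time: 22.6
tool_pos: [476.7, 76.5, 211.4]
orientation: [-3.141, -0.037, -0.005]
wrist_force: [-0.1, -0.0, -1.0]
gripper_width: 0.325
finger_force: 0.0
t 22.6 d [ 0.0086 -0.8128  0.3001] yaw 1.9697
```

View pics/a3s.png

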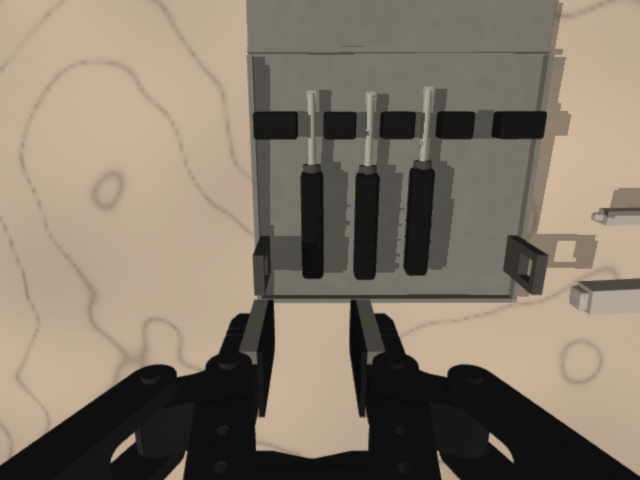

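All three drivers are in their gaps (shafts at columns 312, 370 and 428). Now the bars.

```bash
python3 -m crank '[[0.35,[0,-0.08,0.06],0.18],[0,[0,-0.16,0.12],0.36],[0,[0,-0.25,0.18],0.54],[0,[0.01,-0.34,0.24],0.72],[0,[0.01,-0.43,0.3],0.9],[0,[0.01,-0.52,0.3],1],[0,[0.01,-0.6,0.3],1],[0,[0.01,-0.69,0.3],1],[0,[0.01,-0.78,0.3],1],[0,[0.01,-0.813,0.3],1],[0,[0.01,-0.813,0.3],1]]'
python3 -m crank '[[0,[0,0,0],0.18],[0,[0,0,0],0.36],[0,[0,0,0],0.54],[0,[0,0,0],0.72],[0,[0,0,0],0.9],[0,[0,0,0],0.97],[0,[0,0,0],0.97],[0,[0,0,0],0.97]]'
python3 - <<'E'
from m import *
v=snap('wrist','bars1'); pickle.dump(v,open('bars1.pkl','wb')); s=bot.state();print(s['tool_pos'],s['joint_pos'])
E
```

```text
time: 23.75
tool_pos: [480.3, -331.6, 357.5]
orientation: [-2.887, -1.231, 0.004]
wrist_force: [-0.1, 0.5, 0.5]
gripper_width: 0.496
finger_force: 0.0
time: 24.55
tool_pos: [481.2, -328.8, 359.5]
orientation: [-2.221, -2.22, -0.0]
wrist_force: [-0.1, 1.0, 0.7]
gripper_width: 0.502
finger_force: 0.0
[ 481.1658458  -329.02948551  359.63084481] [-6.02494398e-01  1.92081704e-01  1.56559871e+00  2.40264463e-04
  1.38499384e+00 -6.01891974e-01]
```

View pics/bars1.png

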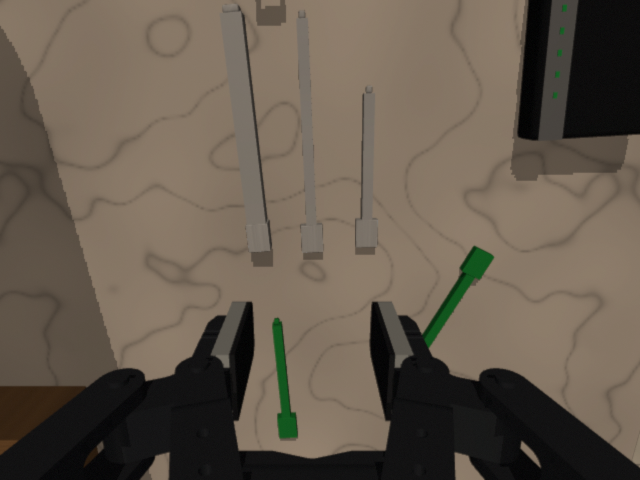

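bars1 shows c on the left (head 258,238), a in the middle (tip 302,12; head 312,240) and b on the right (tip 369,90; head 366,234). The green ones lie below. Next I'll measure bar a, then the lugs in a close crop.

```bash
python3 - <<'E'
from m import *
v=pickle.load(open('bars1.pkl','rb')); h=cv2.cvtColor(v['im'],cv2.COLOR_RGB2HSV)
for n,roi,z in [('c',(210,0,280,262),22),('a',(290,0,330,256),12),('b',(350,80,385,252),12)]:
    x0,y0,x1,y1=roi; S=h[y0:y1,x0:x1]; m=((S[...,1]<40)&(S[...,2]>95)).astype(np.uint8)
    k,l,st,c=cv2.connectedComponentsWithStats(m); i=1+np.argmax(st[1:,4]); ys,xs=np.where(l==i)
    rows=np.array(sorted(set(ys))); mid=np.array([[xs[ys==r].mean()+x0,r+y0] for r in rows]); w=np.array([np.ptp(xs[ys==r])+1 for r in rows])
    P=np.array([plane(v,u,z)[:2] for u in mid]); hb=rows[w>1.5*np.median(w)] if n!='c' else rows[-34:]
    sh=P[8:len(P)-40]; d,_,_,_,= cv2.fitLine(sh.astype(np.float32),cv2.DIST_HUBER,0,.01,.01)[:4].ravel()[:4],0,0,0
    ang=np.degrees(np.arctan2(d[1],d[0]))%180; print(n,'rows',rows[0]+y0,rows[-1]+y0,'w',np.median(w),'tip',P[0].round(1),'headend',P[-1].round(1),'headrows',hb.min()+y0,hb.max()+y0,'len',np.linalg.norm(P[0]-P[-1]).round(1),'ang',ang.round(2),'pt',d[2:])
a3=pickle.load(open('a3.pkl','rb')); d1=pickle.load(open('drv1.pkl','rb')); t1=pickle.load(open('tray1.pkl','rb'))
print('a tip tri',tri(a3,(597,216),v,(302,12)),'c tip',tri(a3,(574,298),v,(231,7)))
f=lambda v,x,y:cv2.resize(v['im'][y:y+70,x:x+60],None,fx=4,fy=4,interpolation=cv2.INTER_NEAREST)
cv2.imwrite('pics/lugs.png',np.vstack([np.hstack([f(a3,235,230),f(a3,495,230),f(d1,570,220)]),np.hstack([f(d1,390,220),f(t1,340,255),f(t1,170,260)])])[:,:,::-1])
E
```

```text
c rows 4 251 w 19.0 tip [ 402.  -155.6] headend [ 418.1 -416.4] headrows 218 251 len 261.3 ang 94.61 pt [ 406.61313 -259.78796]
a rows 11 252 w 9.0 tip [ 470.2 -160. ] headend [ 473.8 -421.1] headrows 224 251 len 261.1 ang 92.51 pt [ 474.55896 -265.11032]
b rows 93 246 w 10.0 tip [ 542.  -239.5] headend [ 548.6 -413.5] headrows 219 245 len 174.0 ang 91.04 pt [ 543.56433 -308.91754]
a tip tri (array([ 470.79602875, -160.10030068,    7.3603464 ]), [0.28629407480516933, 0.22416832107959583]) c tip (array([ 397.3022055 , -155.56369516,    8.65820968]), [0.2997903393288241, 0.2692910051161322])
```

View pics/lugs.png

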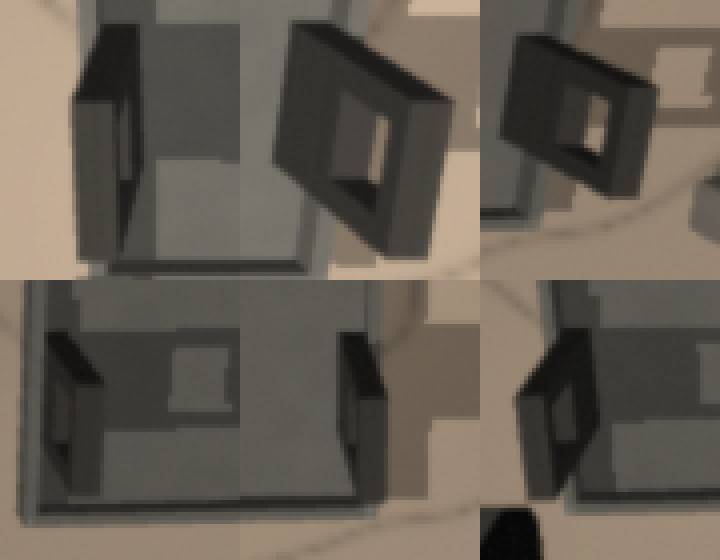

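The crop shows each lug's top face as the lighter strip. I'll triangulate the strip centres.

```bash
python3 - <<'E'
from m import *
a=pickle.load(open('a3.pkl','rb')); d=pickle.load(open('drv1.pkl','rb')); t=pickle.load(open('tray1.pkl','rb'))
R=[(a,(539.8,274.4)),(d,(607.7,255.1)),(t,(373.1,297.1))]; L=[(a,(258.6,274.6)),(d,(412,259.4)),(t,(184.3,302.5))]
for n,Q in(('R',R),('L',L)):
    for i,j in((0,1),(0,2),(1,2)): X,e=tri(*Q[i],*Q[j]); print(n,X.round(1),np.round(e,1))
    for v,u in Q: print('  on z56',plane(v,u,56).round(1))
print('expected',T(-62,-105),T(-62,105))
for r in blobs(a,(240,105,560,145)): print(np.r_[r[1].min(0),r[1].max(0)], plane(a,r[0],20).round(1))
E
```

```text
R [435.  -97.   50.8] [0.2 0.1]
R [436.5 -94.5  55.2] [0. 0.]
R [436.1 -94.7  53.9] [0.1 0.1]
  on z56 [436.9 -94.   56. ]
  on z56 [436.9 -93.1  56. ]
  on z56 [436.9 -94.4  56. ]
L [431.2 115.4  55.1] [0.1 0.1]
L [429.8 115.4  53.9] [1.  0.7]
L [430.2 115.   54.4] [0.8 0.8]
  on z56 [431.5 115.3  56. ]
  on z56 [431.7 115.7  56. ]
  on z56 [430.1 114.5  56. ]
expected [437.36955319 -94.17545253] [432.26705539 115.76254907]
[253 112 297 138] [538.1 105.7  20. ]
[324 112 355 138] [539.3  57.5  20. ]
[380 112 415 138] [540.5  14.3  20. ]
[436 112 474 138] [541.6 -29.1  20. ]
[492 111 545 138] [542.9 -76.8  20. ]
```

```bash
sed -i 's/^O=.*/O=np.array([496.4,12.2]); YAW=0.0255/' m.py; python3 - <<'E'
from m import *
v=pickle.load(open('bars1.pkl','rb')); g=v['im'].astype(int)
for r in (100,150,200,230,238,246): print(r,''.join('%4d'%x for x in g[r,296:330,2]))
print([plane(v,u,12).round(1) for u in((312,225),(312,238),(312,251))])
go(481,-406,60,2.5)
E
```

```text
100  102 102 103 103 103 103 103 103 103 103 103 103 103 103 104 103 103 103 103 103 104 104 103 103 102 103 104 104 104 104 104 104 103 103
150  101 101 101 101 101 100  90  99 103 103 103 104 103 103 104 103 102  88  97 102 102 103 103 102 102 102 102 102 102 102 102 102 102 102
200   99 100  99 100 101 100 101 101 101 100 102 102 102 103 103 102 102 101 102 102 102 101 101 101 101 102 101 102 102 102 103 102 101 101
230   99  99 100  97  86  98 102 104 105 104 105 104 105 104 105 106 104 105 106 104 102 103 102 102 102 103  82  97 101 103 103 103 103 103
238   99  99  99  99  98  93 100 104 104 104 103 103 105 105 104 105 105 105 106 106 105 103 102 103 102 102  95 101 103 103 103 103 102 102
246   99  99 100 101  98  76  98 102 103 104 104 103 104 104 105 105 104 104 106 105 104 103 102 102 102 102 101  88 100 103 103 103 103 103
[array([ 481. , -387.3,   12. ]), array([ 481. , -403.4,   12. ]), array([ 481. , -419.8,   12. ])]
t 24.6 d [-3.000e-04 -1.539e-01 -5.993e-01] yaw 0.0564
```

```bash
python3 -m crank '[[0,[0,-0.09,-0.09],0.056],[0,[0,-0.154,-0.18],0.056],[0,[0,-0.153,-0.28],0.056],[0,[0,-0.153,-0.38],0.056],[0,[0,-0.153,-0.48],0.056],[0,[0,-0.153,-0.56],0.056],[0,[0,-0.153,-0.6],0.056],[0,[0,-0.153,-0.6],0.056],[0,[0,-0.153,-0.6],0.056]]'
python3 - <<'E'
from m import *
v=snap('wrist','ga'); pickle.dump(v,open('ga.pkl','wb')); h=cv2.cvtColor(v['im'],cv2.COLOR_RGB2HSV)
for r in (20,80,140,200,260,300):
    b=[i for i in range(250,380) if h[r,i,1]<40 and h[r,i,2]>95]; print(r,b[:1],b[-1:],len(b))
go(481,-405.5,2.5,2.5)
E
```

```text
time: 25.5
tool_pos: [481.4, -406.5, 60.5]
orientation: [-2.172, -2.269, -0.0]
wrist_force: [0.7, -0.4, -0.2]
gripper_width: 0.501
finger_force: 0.0
20 [297] [324] 28
80 [297] [324] 28
140 [298] [323] 26
200 [298] [323] 26
260 [285] [336] 47
300 [287] [334] 32
t 25.6 d [-0.0022  0.0033 -0.1184] yaw -0.0002
```

Bar a lies centred and straight in the gripper's view. Gripping the head.

```bash
python3 -m crank '[[0,[-0.001,0.002,-0.06],0],[0,[-0.001,0.002,-0.09],0],[0,[-0.001,0.002,-0.108],0],[0,[-0.001,0.002,-0.117],0],[0,[-0.001,0.002,-0.117],0],[0,[-0.001,0.002,-0.117],0]]' 110
python3 -m crank '[[1,[0,0,0],0],[1,[0,0,0],0],[1,[0,0,0],0],[1,[0,0,0],0],[1,[0,0,0],0],[1,[0,0,0],0],[1,[0,0,0],0]]' 110
python3 - <<'E'
from m import *
for n in('scene','top','wrist'): pickle.dump(snap(n),open('g_'+n+'.pkl','wb'))
E
python3 -m crank '[[1,[0,0,0.01],0],[1,[0,0,0.03],0],[1,[0,0,0.06],0],[1,[0,0,0.1],0],[1,[0,0,0.14],0],[1,[0,0,0.16],0],[1,[0,0,0.16],0],[1,[0,0,0.16],0]]'
python3 - <<'E'
from m import *
for n in('scene','top','wrist'): pickle.dump(snap(n),open('l_'+n+'.pkl','wb'))
s=bot.state(); print(s['tool_pos'],s['ft_torque'])
w=[pickle.load(open(k+'_wrist.pkl','rb')) for k in 'gl']
for v in w:
    h=cv2.cvtColor(v['im'],cv2.COLOR_RGB2HSV)
    for r in (10,100,200):
        b=[i for i in range(270,360) if h[r,i,1]<40 and h[r,i,2]>95]; print(r,b[:1],b[-1:],len(b))
v=pickle.load(open('l_scene.pkl','rb')); cv2.imwrite('pics/lscene.png',cv2.resize(v['im'][120:270,230:430],None,fx=4,fy=4,interpolation=cv2.INTER_CUBIC)[:,:,::-1])
g=[pickle.load(open('g_%s.pkl'%n,'rb')) for n in('scene','top')]
print([proj(x,s['tool_pos']+np.array([np.cos(np.radians(92.5))*247,np.sin(np.radians(92.5))*247,3.])).round(1) for x in g])
E
```

```text
time: 26.15
tool_pos: [481.0, -405.9, 2.4]
orientation: [2.171, 2.269, 0.0]
wrist_force: [0.2, -0.8, -0.3]
gripper_width: 0.505
finger_force: 0.0
time: 26.85
tool_pos: [481.1, -406.0, 2.9]
orientation: [2.171, 2.269, 0.0]
wrist_force: [-1.1, 1.1, 7.4]
gripper_width: 0.264
finger_force: 108.4
time: 27.8
tool_pos: [480.5, -405.5, 81.7]
orientation: [2.172, 2.27, -0.0]
wrist_force: [-0.3, 0.1, -1.9]
gripper_width: 0.262
finger_force: 108.2
[ 480.03845447 -405.10344149   80.63941549] [-0.1051791  -0.05177911 -0.00375565]
10 [291] [332] 42
100 [292] [331] 40
200 [294] [329] 36
10 [292] [332] 41
100 [293] [331] 39
200 [294] [329] 35
[array([329.3, 200.1]), array([336.7, 277. ])]
```

View pics/lscene.png

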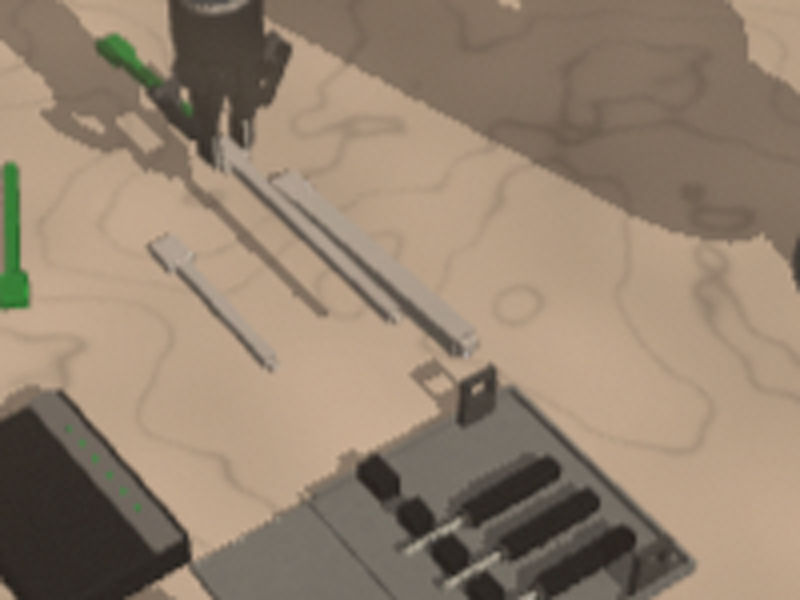

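The bar hangs level (its tip matches the projected level tip to within 1 px). Moving to the pre-insertion point.

```bash
python3 - <<'E'
from m import *
print(T(-62,-371),T(-62,-126),np.degrees(YAW)); go(*T(-62,-371),37.2,np.degrees(YAW))
E
```

```text
[ 443.87963141 -360.26021383] [ 437.63280846 -115.33986513] 1.4610423775835992
t 27.9 d [-0.0723  0.0897 -0.0869] yaw -0.0238
```

```bash
python3 -m crank '[[1,[-0.02,0.02,0],-0.01],[1,[-0.05,0.06,0],-0.024],[1,[-0.072,0.08,-0.02],-0.024],[1,[-0.072,0.085,-0.05],-0.024],[1,[-0.072,0.087,-0.075],-0.024],[1,[-0.072,0.087,-0.087],-0.024],[1,[-0.072,0.087,-0.087],-0.024],[1,[-0.072,0.087,-0.087],-0.024],[1,[-0.072,0.087,-0.087],-0.024]]'
python3 - <<'E'
from m import *
go(*T(-62,-371),37.2,np.degrees(YAW)); go(*T(-62,-126),37.2,np.degrees(YAW))
for n in ('scene','top'):
    v=snap(n); pickle.dump(v,open('i_%s.pkl'%n,'wb')); s=bot.state()
    tip=s['tool_pos']+np.array([-np.sin(YAW)*247,np.cos(YAW)*247,3.3]); u=proj(v,tip).round().astype(int); e=proj(v,[*T(-62,-109),40]); print(n,u,e)
    cv2.imwrite('pics/i_%s.png'%n,cv2.resize(v['im'][u[1]-25:u[1]+25,u[0]-40:u[0]+40],None,fx=8,fy=8,interpolation=cv2.INTER_CUBIC)[:,:,::-1])
v=snap('wrist'); h=cv2.cvtColor(v['im'],cv2.COLOR_RGB2HSV)
for r in (10,100,200):
        b=[i for i in range(270,360) if h[r,i,1]<40 and h[r,i,2]>95]; print(r,b[:1],b[-1:],len(b))
E
```

```text
time: 28.85
tool_pos: [445.1, -362.5, 38.6]
orientation: [2.193, 2.249, 0.0]
wrist_force: [0.9, -0.1, -0.8]
gripper_width: 0.263
finger_force: 108.3
t 28.9 d [-0.0024  0.0045 -0.0028] yaw 0.0003
t 28.9 d [-0.0149  0.4944 -0.0028] yaw 0.0003
scene [344 213] [347.92990021 216.62032461]
top [322 291] [316.59292891 292.00130123]
10 [291] [332] 42
100 [293] [330] 38
200 [294] [329] 36
```

View pics/i_scene.png

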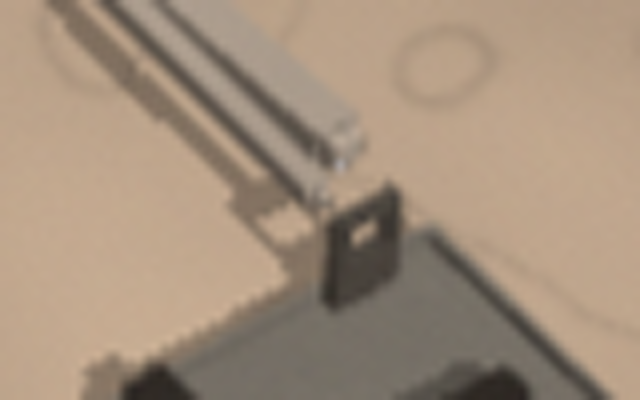

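The tip at (344,212) is on line with the eye at (348,217). Inserting the first 50 mm gently.

```bash
python3 -m crank '[[1,[-0.0024,0,-0.003],0],[1,[-0.0024,0,-0.003],0],[1,[-0.003,0.02,-0.003],0],[1,[-0.0035,0.03,-0.003],0],[1,[-0.004,0.04,-0.003],0],[1,[-0.004,0.05,-0.003],0],[1,[-0.004,0.06,-0.003],0],[1,[-0.0045,0.07,-0.003],0],[1,[-0.0045,0.08,-0.003],0],[1,[-0.005,0.09,-0.003],0],[1,[-0.005,0.1,-0.003],0],[1,[-0.005,0.1,-0.003],0]]'
python3 - <<'E'
from m import *
s=bot.state(); print(s['wrist_force'],s['ft_torque']); go(*T(-62,-126),37.2,np.degrees(YAW))
E
```

```text
time: 30.2
tool_pos: [441.9, -311.3, 36.6]
orientation: [-2.192, -2.25, 0.0]
wrist_force: [-0.2, -0.2, -2.0]
gripper_width: 0.264
finger_force: 108.3
[-0.24930289 -0.23913792 -2.01021244] [-0.08581028  0.0202891  -0.00659176]
t 30.2 d [-0.0086  0.392   0.0012] yaw -0.0004
```

```bash
python3 -m crank '[[1,[-0.001,0.03,0.001],0],[1,[-0.002,0.07,0.001],0],[1,[-0.0025,0.1,0.001],0],[1,[-0.0035,0.14,0.001],0],[1,[-0.004,0.17,0.001],0],[1,[-0.005,0.2,0.001],0],[1,[-0.006,0.23,0.001],0],[1,[-0.0065,0.26,0.001],0],[1,[-0.007,0.29,0.001],0],[1,[-0.0075,0.31,0.001],0],[1,[-0.008,0.32,0.001],0],[1,[-0.008,0.32,0.001],0]]'
python3 - <<'E'
from m import *
s=bot.state(); print(s['wrist_force'],s['ft_torque']); go(*T(-62,-126),37.2,np.degrees(YAW))
E
```

```text
time: 31.4
tool_pos: [438.2, -151.5, 37.2]
orientation: [-2.192, -2.25, 0.0]
wrist_force: [0.4, 0.0, -1.3]
gripper_width: 0.265
finger_force: 108.3
[ 0.3963888   0.03016958 -1.34409392] [-0.13365112 -0.066035    0.0111727 ]
t 31.4 d [-0.0011  0.0723  0.    ] yaw -0.001
```

```bash
python3 -m crank '[[1,[-0.001,0.01,0],0],[1,[-0.001,0.02,0],0],[1,[-0.001,0.03,0],0],[1,[-0.001,0.04,0],0],[1,[-0.001,0.05,0],0],[1,[-0.001,0.06,0],0],[1,[-0.001,0.064,0],0],[1,[-0.001,0.064,0],0]]'
python3 - <<'E'
from m import *
s=bot.state(); print(s['wrist_force'],s['ft_torque']); go(*T(-62,-126),37.2,np.degrees(YAW))
E
```

```text
time: 32.2
tool_pos: [437.6, -119.8, 37.2]
orientation: [-2.192, -2.25, 0.0]
wrist_force: [0.3, -0.6, -1.0]
gripper_width: 0.26
finger_force: 108.3
[ 0.33313871 -0.57727445 -1.01662158] [-0.12404153  0.01949495  0.02344698]
t 32.2 d [0.     0.0088 0.    ] yaw -0.0005
```

```bash
python3 -m crank '[[1,[0,0.002,0],0],[1,[0,0.005,0],0],[1,[0,0.008,0],0],[1,[0,0.009,0],0],[1,[0,0.01,0],0],[1,[0,0.01,0],0]]' 40
python3 -m crank '[[1,[0,0.001,0],0],[1,[0,0.002,0],0],[1,[0,0.002,0],0]]' 40
```

```text
time: 32.8
tool_pos: [437.7, -116.2, 37.2]
orientation: [2.191, 2.25, -0.002]
wrist_force: [-1.6, -10.2, -2.4]
gripper_width: 0.262
finger_force: 108.2
time: 33.1
tool_pos: [437.8, -116.0, 37.3]
orientation: [2.189, 2.25, -0.003]
wrist_force: [-3.4, -17.8, -3.1]
gripper_width: 0.262
finger_force: 108.1
```

The head is home (contact force 18 N at the expected place). Lowering slightly, then releasing.

```bash
python3 -m crank '[[1,[0,-0.001,-0.002],0],[1,[0,-0.001,-0.004],0],[1,[0,-0.001,-0.005],0],[1,[0,-0.001,-0.005],0]]'
python3 -m crank '[[0,[0,0,0],0],[0,[0,0,0],0],[0,[0,0,0],0],[0,[0,0,0],0],[0,[0,0,0],0],[0,[0,0,0.05],0],[0,[0,0,0.12],0],[0,[0,-0.05,0.2],0],[0,[0,-0.13,0.28],0],[0,[0,-0.2,0.3],0],[0,[0,-0.2,0.3],0],[0,[0,-0.2,0.3],0]]'
python3 - <<'E'
from m import *
v=snap('wrist','af'); pickle.dump(v,open('af.pkl','wb'))
# head: expected px and grey/low-sat extent
for y in(-143,-126,-109): print(y,proj(v,[*T(-62,y),42.5]).round(1))
h=cv2.cvtColor(v['im'],cv2.COLOR_RGB2HSV); c=proj(v,[*T(-62,-126),42.5]).round().astype(int); print(c)
for r in range(c[1]-50,c[1]+50,5):
    b=[i for i in range(c[0]-45,c[0]+45) if 0<=i<640 and 0<=r<480 and h[r,i,1]<40 and h[r,i,2]>95]; print(r,b[:1],b[-1:],len(b))
E
```

```text
time: 33.5
tool_pos: [438.5, -116.1, 35.2]
orientation: [2.19, 2.248, -0.001]
wrist_force: [-1.1, -12.0, 4.2]
gripper_width: 0.265
finger_force: 109.0
time: 34.7
tool_pos: [437.4, -215.1, 184.9]
orientation: [2.195, 2.247, 0.001]
wrist_force: [-0.8, 1.2, -0.8]
gripper_width: 0.497
finger_force: 0.0
-143 [316.1  94.8]
-126 [316.1  65.7]
-109 [316.2  35.5]
[316  66]
16 [308] [326] 19
21 [] [] 0
26 [] [] 0
31 [] [] 0
36 [] [] 0
41 [] [] 0
46 [] [] 0
51 [] [] 0
56 [] [] 0
61 [] [] 0
66 [330] [337] 8
71 [297] [337] 41
76 [297] [336] 40
81 [298] [336] 39
86 [298] [336] 39
91 [297] [336] 39
96 [] [] 0
101 [] [] 0
106 [] [] 0
111 [] [] 0
```

Bar a's head ends at row 94, which is the home position. Next I'll re-look at the spare bars from above.

```bash
python3 -m crank '[[0,[0.03,-0.06,0.1],0],[0,[0.06,-0.14,0.2],0],[0,[0.08,-0.2,0.3],0],[0,[0.088,-0.228,0.35],-0.032],[0,[0.088,-0.228,0.35],-0.032],[0,[0.088,-0.228,0.35],-0.032],[0,[0.088,-0.228,0.35],-0.032]]'
cat >> m.py <<'E'
def bar(v,roi,z,wsh,L):
    """low-saturation bright blob in roi -> tip, heading, head centre (world, on plane z)"""
    h=cv2.cvtColor(v['im'],cv2.COLOR_RGB2HSV); x0,y0,x1,y1=roi; S=h[y0:y1,x0:x1]; m=((S[...,1]<40)&(S[...,2]>95)).astype(np.uint8)
    k,l,st,c=cv2.connectedComponentsWithStats(m); i=1+np.argmax(st[1:,4]); ys,xs=np.where(l==i)
    q=np.array([plane(v,(a+x0,b+y0),z)[:2] for a,b in zip(xs,ys)],np.float32); d=cv2.fitLine(q,cv2.DIST_HUBER,0,.01,.01).ravel()
    ax=d[:2]*np.sign(d[1]); n=np.array([-ax[1],ax[0]]); s=(q-d[2:])@ax; w=(q-d[2:])@n
    print('blob',st[i],'len',np.ptp(s).round(1),'ang',np.degrees(np.arctan2(ax[1],ax[0])).round(2))
    sel=(s>s.min()+45)&(s<s.max()-8); f=np.polyfit(s[sel],w[sel],1); 
    ax2=ax+n*f[0]; ax2/=np.linalg.norm(ax2); P=lambda t:d[2:]+ax*t+n*np.polyval(f,t)
    print('  heading',np.degrees(np.arctan2(ax2[1],ax2[0])).round(2),'tip',P(s.max()).round(1),'head(from tip)',P(s.max()-L).round(1),'head(from end)',P(s.min()+17).round(1),'width',np.percentile(w[sel],[2,98]).round(1))
E
python3 - <<'E'
from m import *
v=snap('wrist','bars2'); pickle.dump(v,open('bars2.pkl','wb')); s=bot.state(); print(s['time'],s['tool_pos'])
bar(v,(170,0,330,300),22,22,247); bar(v,(330,60,460,300),12,12,167)
E
```

```text
time: 35.45
tool_pos: [481.0, -326.9, 357.4]
orientation: [-2.218, -2.22, 0.0]
wrist_force: [-0.0, 0.0, -0.5]
gripper_width: 0.5
finger_force: 0.0
35.5 [ 480.74898514 -326.73117724  357.11813712]
blob [  52    6   48  249 4429] len 261.4 ang 94.55
  heading 94.66 tip [ 398.2 -156. ] head(from tip) [ 418.2 -402.2] head(from end) [ 418.  -399.6] width [-9.8 10. ]
blob [  27   35   21  155 1644] len 175.1 ang 91.14
  heading 91.1 tip [ 542.3 -239.2] head(from tip) [ 545.5 -406.2] head(from end) [ 545.3 -397.3] width [-5.3  5.2]
```

Bars b and c have not moved. Picking c at its balance point (409.1, -290.6).

```bash
python3 - <<'E'
from m import *
go(409.1,-290.6,4,4.66)
t=pickle.load(open('tray1.pkl','rb')); print(plane(t,(386,40),0).round(),plane(t,(384,28),38).round(),plane(t,(380,38),5).round())
E
python3 -m crank '[[0,[-0.05,0.03,-0.09],0.1],[-0.1,[-0.1,0.06,-0.18],0.1],[-0.1,[-0.143,0.072,-0.28],0.104],[-0.1,[-0.143,0.072,-0.38],0.104],[-0.1,[-0.143,0.072,-0.48],0.104],[-0.1,[-0.143,0.072,-0.56],0.104],[-0.1,[-0.143,0.072,-0.6],0.104],[-0.1,[-0.143,0.072,-0.6],0.104],[-0.1,[-0.143,0.072,-0.6],0.104]]' 110
python3 - <<'E'
from m import *
v=snap('wrist','gc'); h=cv2.cvtColor(v['im'],cv2.COLOR_RGB2HSV)
for r in (20,100,200,260):
    b=[i for i in range(250,400) if h[r,i,1]<40 and h[r,i,2]>95]; print(r,b[:1],b[-1:],len(b))
go(409.1,-290.6,4,4.66)
E
```

```text
t 35.5 d [-0.1433  0.0723 -0.7062] yaw 0.1018
[ 704. -104.    0.] [709. -95.  38.] [705. -97.   5.]
time: 36.4
tool_pos: [409.4, -291.4, 59.3]
orientation: [-2.126, -2.31, 0.0]
wrist_force: [-0.0, 0.0, 1.2]
gripper_width: 0.548
finger_force: 0.0
20 [284] [340] 57
100 [285] [337] 53
200 [287] [335] 48
260 [289] [332] 24
t 36.5 d [-0.0023  0.0032 -0.1125] yaw -0.0014
```

```bash
python3 -m crank '[[-0.1,[-0.001,0.001,-0.06],0],[-0.1,[-0.001,0.001,-0.09],0],[-0.1,[-0.001,0.001,-0.105],0],[-0.1,[-0.001,0.001,-0.111],0],[-0.1,[-0.001,0.001,-0.111],0],[-0.1,[-0.001,0.001,-0.111],0]]' 110
python3 -m crank '[[1,[0,0,0],0],[1,[0,0,0],0],[1,[0,0,0],0],[1,[0,0,0],0],[1,[0,0,0],0],[1,[0,0,0],0],[1,[0,0,0],0]]' 110
python3 -m crank '[[1,[0,0,0.01],0],[1,[0,0,0.04],0],[1,[0,0,0.1],0],[1,[0,0,0.17],0],[1,[0.02,0.02,0.25],0],[1,[0.06,0.06,0.27],0],[1,[0.11,0.11,0.27],-0.03],[1,[0.17,0.17,0.27],-0.05],[1,[0.23,0.23,0.27],-0.07],[1,[0.28,0.28,0.27],-0.071],[1,[0.3,0.3,0.27],-0.071],[1,[0.3,0.3,0.27],-0.071]]'
python3 - <<'E'
from m import *
go(*T(178,-3),60,np.degrees(YAW))
E
```

```text
time: 37.05
tool_pos: [410.2, -292.5, 5.1]
orientation: [2.128, 2.309, 0.0]
wrist_force: [-0.5, 0.2, -0.4]
gripper_width: 0.553
finger_force: 0.0
time: 37.75
tool_pos: [409.8, -292.3, 5.1]
orientation: [2.128, 2.31, 0.0]
wrist_force: [-1.9, 1.5, 10.7]
gripper_width: 0.225
finger_force: 108.4
time: 38.95
tool_pos: [560.3, -140.7, 138.9]
orientation: [-2.189, -2.253, 0.0]
wrist_force: [0.0, -0.6, -3.9]
gripper_width: 0.228
finger_force: 108.5
t 39.0 d [ 0.2281  0.3088 -0.1578] yaw -0.0039
```

```bash
python3 -m crank '[[1,[0.03,0.04,0],0],[1,[0.08,0.1,0],0],[1,[0.13,0.17,0],0],[1,[0.18,0.24,0],0],[1,[0.215,0.29,0],-0.004],[1,[0.228,0.309,0],-0.004],[1,[0.228,0.309,-0.05],-0.004],[1,[0.228,0.309,-0.1],-0.004],[1,[0.228,0.309,-0.14],-0.004],[1,[0.228,0.309,-0.158],-0.004],[1,[0.228,0.309,-0.158],-0.004],[1,[0.228,0.309,-0.158],-0.004]]'
python3 - <<'E'
from m import *
s=bot.state(); print(s['wrist_force'],s['ft_torque']); go(*T(178,-3),10.5,np.degrees(YAW))
v=snap('wrist'); h=cv2.cvtColor(v['im'],cv2.COLOR_RGB2HSV)
for r in (20,100,200):
    b=[i for i in range(250,400) if h[r,i,1]<40 and h[r,i,2]>95]; print(r,b[:1],b[-1:],len(b))
E
```

```text
time: 40.15
tool_pos: [673.8, 11.7, 60.9]
orientation: [2.196, 2.246, 0.0]
wrist_force: [-0.6, -0.4, -2.9]
gripper_width: 0.23
finger_force: 108.8
[-0.6318041  -0.42314311 -2.9369305 ] [-0.01354849  0.00250824 -0.00139516]
t 40.1 d [ 0.0013  0.0041 -0.1008] yaw 0.0039
20 [250] [388] 137
100 [250] [384] 132
200 [250] [380] 127
```

Torque is about 0, so the bar is held at balance. Lowering into the trough.

```bash
python3 -m crank '[[1,[0.001,0.003,-0.04],0],[1,[0.001,0.003,-0.07],0],[1,[0.001,0.003,-0.088],0],[1,[0.001,0.003,-0.096],0],[1,[0.001,0.003,-0.1],0],[1,[0.001,0.003,-0.1],0],[1,[0.001,0.003,-0.1],0]]'
python3 -m crank '[[0.3,[0,0,0],0],[0.3,[0,0,0],0],[0.3,[0,0,0],0],[0.3,[0,0,0],0],[0.3,[0,0,0],0],[0.3,[0,0,0.05],0],[0.3,[0,0,0.13],0],[0.3,[0,0,0.22],0],[0.3,[-0.05,-0.06,0.3],0],[0.3,[-0.1,-0.14,0.36],0],[0.3,[-0.1,-0.14,0.36],0],[0.3,[-0.1,-0.14,0.36],0]]'
python3 - <<'E'
from m import *
v=snap('wrist','ac'); pickle.dump(v,open('ac.pkl','wb'))
h=cv2.cvtColor(v['im'],cv2.COLOR_RGB2HSV)
exp=[proj(v,[*T(178,y),27]).round(1) for y in(-132,-100,0,100,132)]; print(exp)
go(480,-329,360,0)
E
```

```text
time: 40.9
tool_pos: [674.6, 14.0, 10.7]
orientation: [2.195, 2.246, 0.001]
wrist_force: [0.0, -0.2, -4.4]
gripper_width: 0.228
finger_force: 108.8
time: 42.1
tool_pos: [624.3, -57.3, 191.7]
orientation: [2.197, 2.243, 0.003]
wrist_force: [-0.2, -0.3, -0.1]
gripper_width: 0.348
finger_force: 0.0
[array([378.6, 287.9]), array([380.4, 248.9]), array([386.8, 110.5]), array([394.7, -59.2]), array([ 397.7, -122. ])]
t 42.1 d [-0.2886 -0.5454  0.3392] yaw -0.0276
```

```bash
python3 -m crank '[[0.3,[-0.04,-0.08,0.05],0],[0,[-0.08,-0.15,0.1],0],[0,[-0.12,-0.23,0.16],-0.028],[0,[-0.16,-0.31,0.22],-0.028],[0,[-0.2,-0.39,0.28],-0.028],[0,[-0.24,-0.47,0.34],-0.028],[0,[-0.288,-0.545,0.34],-0.028],[0,[-0.288,-0.545,0.34],-0.028],[0,[-0.288,-0.545,0.34],-0.028],[0,[-0.288,-0.545,0.34],-0.028]]'
python3 - <<'E'
from m import *
v=snap('wrist','bars3'); pickle.dump(v,open('bars3.pkl','wb')); s=bot.state(); print(s['time'],s['tool_pos'])
bar(v,(240,30,500,290),12,12,167)
t=snap('top'); pickle.dump(t,open('top3.pkl','wb')); 
h=cv2.cvtColor(t['im'],cv2.COLOR_RGB2HSV); g=t['im'].astype(int)
e=[proj(t,[*T(178,y),27]) for y in(-132,0,132)]; print(np.round(e,1))
c=e[1].round().astype(int)
for x in range(c[0]-50,c[0]+51,10): print(x,g[c[1]-14:c[1]+16,x].mean(1).astype(int))
E
```

```text
time: 43.15
tool_pos: [480.8, -327.3, 358.5]
orientation: [-2.218, -2.221, -0.001]
wrist_force: [0.3, -0.8, -0.2]
gripper_width: 0.499
finger_force: 0.0
43.2 [ 480.94675599 -327.03143523  358.70247856]
blob [ 117   65   21  154 1606] len 174.1 ang 91.32
  heading 91.08 tip [ 542.4 -239.6] head(from tip) [ 545.5 -406.6] head(from end) [ 545.3 -396.7] width [-5.2  5.2]
[[315.2 212.9]
 [271.6 217.7]
 [227.8 222.4]]
222 [ 83  85  86  90 110 119 121 119 119 117 118 116 118 118 117 118 117 118
 116 117 116 117 116 116 117 117 117 117 117 116]
232 [ 90  97 112 116 119 119 119 118 118 116 119 117 118 117 116 113 113 112
 111 111 108  96  79  88 108 117 118 117 118 117]
242 [116 117 118 118 117 116 117 117 110  91  70  73  82  94 106 111 111 110
 111 107  93  69  67  74  78  79  79  79  81  81]
252 [114 115 115 112 110 112 111 105  86  70  73  80  92 107 111 113 112 111
 107  93  71  64  73  78  78  80  79  80  80  79]
262 [119 119 118 118 118 118 107  86  70  73  82  96 109 111 112 111 112 107
  92  71  66  72  77  78  77  77  79  79  77  78]
272 [121 119 120 120 117 104  85  68  72  81  94 108 113 113 113 113 108  90
  68  65  74  75  78  77  78  78  79  77  77  77]
282 [112 111 113 112 102  83  76  76  82  94 106 112 114 112 111 107  90  69
  66  75  78  77  78  77  77  78  79  78  77  78]
292 [120 121 116 104  83  76  77  83  95 108 111 113 112 113 107  89  68  68
  75  80  80  79  78  78  80  80  79  81  80  80]
302 [121 118 103  80  76  78  83  97 109 111 109 113 112 108  90  69  68  74
  80  79  80  78  80  81  78  79  80  79  78  79]
312 [ 28  26  28  60 100 107 110 112 115 113 113 113 115 109  82  75  96 108
 109 109 107  98  90  89  88  88  87  86  81  78]
322 [ 27  32  61  99 117 119 110  96  87  86  85  86  86  86  91 106 116 121
 122 121 119 120 119 119 118 116 112 111 116 117]
```

Bar c lies along the trough, as the bright line in the top view shows. Bar b is unmoved, so I'll pick it at (544.3, -344.6).

```bash
python3 - <<'E'
from m import *
go(544.3,-344.6,3,1.08)
E
python3 -m crank '[[0,[0.04,-0.01,-0.09],0.024],[0,[0.09,-0.03,-0.18],0.024],[0,[0.127,-0.036,-0.28],0.024],[0,[0.127,-0.036,-0.38],0.024],[0,[0.127,-0.036,-0.48],0.024],[0,[0.127,-0.036,-0.56],0.024],[0,[0.127,-0.036,-0.6],0.024],[0,[0.127,-0.036,-0.6],0.024],[0,[0.127,-0.036,-0.6],0.024]]' 100
python3 - <<'E'
from m import *
v=snap('wrist','gb'); h=cv2.cvtColor(v['im'],cv2.COLOR_RGB2HSV)
for r in (20,100,200,260):
    b=[i for i in range(250,400) if h[r,i,1]<40 and h[r,i,2]>95]; print(r,b[:1],b[-1:],len(b))
go(544.3,-344.6,3,1.08)
E
```

```text
t 43.2 d [ 0.1266 -0.0352 -0.7119] yaw 0.0205
time: 44.15
tool_pos: [544.4, -345.7, 60.3]
orientation: [-2.197, -2.244, -0.0]
wrist_force: [0.0, 0.3, 0.3]
gripper_width: 0.5
finger_force: 0.0
20 [308] [320] 12
100 [301] [327] 27
200 [302] [325] 24
260 [302] [324] 18
t 44.2 d [-0.0013  0.0034 -0.1167] yaw -0.0026
```

```bash
python3 -m crank '[[0,[0,0.001,-0.06],0],[0,[0,0.001,-0.09],0],[0,[0,0.001,-0.108],0],[0,[0,0.001,-0.116],0],[0,[0,0.001,-0.116],0],[0,[0,0.001,-0.116],0]]' 100
python3 -m crank '[[1,[0,0,0],0],[1,[0,0,0],0],[1,[0,0,0],0],[1,[0,0,0],0],[1,[0,0,0],0],[1,[0,0,0],0],[1,[0,0,0],0]]' 100
python3 -m crank '[[1,[0,0,0.01],0],[1,[0,0,0.04],0],[1,[0,0,0.1],0],[1,[0,0,0.17],0],[1,[0.01,0.03,0.25],0],[1,[0.03,0.09,0.27],0.008],[1,[0.05,0.17,0.27],0.008],[1,[0.07,0.25,0.27],0.008],[1,[0.09,0.33,0.27],0.008],[1,[0.11,0.39,0.27],0.008],[1,[0.12,0.42,0.27],0.008],[1,[0.12,0.42,0.27],0.008]]'
python3 - <<'E'
from m import *
go(*T(132,-13),60,np.degrees(YAW))
E
```

```text
time: 44.8
tool_pos: [544.1, -346.4, 3.0]
orientation: [2.199, 2.243, 0.0]
wrist_force: [-0.8, -1.2, 0.4]
gripper_width: 0.502
finger_force: 0.0
time: 45.5
tool_pos: [544.0, -346.3, 3.1]
orientation: [2.199, 2.243, 0.0]
wrist_force: [-1.0, 0.7, 6.5]
gripper_width: 0.095
finger_force: 98.6
time: 46.7
tool_pos: [604.3, -134.5, 138.0]
orientation: [2.189, 2.252, 0.001]
wrist_force: [-0.3, -0.3, -1.8]
gripper_width: 0.1
finger_force: 98.1
t 46.7 d [ 0.0488  0.2741 -0.1561] yaw -0.0039
```

```bash
python3 -m crank '[[1,[0.01,0.04,0],0],[1,[0.02,0.1,0],0],[1,[0.03,0.17,0],0],[1,[0.04,0.23,0],0],[1,[0.049,0.265,0],-0.004],[1,[0.049,0.274,0],-0.004],[1,[0.049,0.274,-0.05],-0.004],[1,[0.049,0.274,-0.1],-0.004],[1,[0.049,0.274,-0.14],-0.004],[1,[0.049,0.274,-0.156],-0.004],[1,[0.049,0.274,-0.156],-0.004],[1,[0.049,0.274,-0.156],-0.004]]'
python3 - <<'E'
from m import *
s=bot.state(); print(s['wrist_force'],s['ft_torque']); go(*T(132,-13),9,np.degrees(YAW))
E
```

```text
time: 47.9
tool_pos: [628.6, 0.1, 60.0]
orientation: [2.196, 2.246, 0.001]
wrist_force: [0.8, 0.1, -1.2]
gripper_width: 0.101
finger_force: 98.1
[ 0.77272358  0.0667551  -1.1820552 ] [-0.03129565 -0.01837052  0.05992307]
t 47.9 d [ 1.000e-04  4.900e-03 -1.019e-01] yaw 0.004
```

```bash
python3 -m crank '[[1,[0,0.003,-0.04],0],[1,[0,0.003,-0.07],0],[1,[0,0.003,-0.088],0],[1,[0,0.003,-0.098],0],[1,[0,0.003,-0.102],0],[1,[0,0.003,-0.102],0],[1,[0,0.003,-0.102],0]]'
python3 -m crank '[[0.45,[0,0,0],0],[0.45,[0,0,0],0],[0.45,[0,0,0],0],[0.45,[0,0,0],0],[0.45,[0,0,0],0],[0.45,[0,0,0.05],0],[0.45,[0,0,0.13],0],[0.45,[0,0,0.22],0],[0.45,[-0.05,-0.06,0.3],0],[0.45,[-0.1,-0.14,0.38],0],[0.45,[-0.15,-0.22,0.46],0],[0.45,[-0.15,-0.25,0.5],0]]'
python3 -m crank '[[0.45,[0,-0.08,0.05],0],[0.45,[0,-0.18,0.08],0],[0.45,[0,-0.28,0.08],0],[0.45,[0,-0.38,0.08],0],[0.45,[0,-0.48,0.08],0],[0.45,[0,-0.5,0.08],0],[0.45,[0,-0.5,0.08],0],[0.45,[0,-0.5,0.08],0]]'
python3 - <<'E'
from m import *
t=snap('top','topend'); w=snap('scene','sceneend'); pickle.dump((t,w),open('end.pkl','wb')); g=t['im'].astype(int)
for n,a,y0,y1,z in(('c',178,-132,132,27),('b',132,-92,92,17)):
    for y in np.linspace(y0-10,y1+10,9):
        u=proj(t,[*T(a,y),z]); xs=int(round(u[0])); r0=int(round(u[1])); col=g[r0-11:r0+12,xs].mean(1).astype(int); print(n,round(y),u.round(1),col)
# drivers (dark handles) and bar a along its line
for y in (-150,-126,-100,-50,0,44,100,112,118,125):
    u=proj(t,[*T(-62,y),42]); print('a',y,u.round(1),g[int(round(u[1]))-5:int(round(u[1]))+6,int(round(u[0]))].mean(1).astype(int))
E
```

```text
time: 48.6
tool_pos: [628.6, 2.4, 8.6]
orientation: [2.195, 2.246, 0.001]
wrist_force: [-0.2, 0.4, -1.0]
gripper_width: 0.104
finger_force: 98.1
time: 49.8
tool_pos: [551.7, -121.3, 256.7]
orientation: [-2.194, -2.246, 0.001]
wrist_force: [1.1, -1.1, -0.3]
gripper_width: 0.272
finger_force: 0.0
time: 50.6
tool_pos: [553.7, -369.5, 295.4]
orientation: [-2.195, -2.246, -0.001]
wrist_force: [-0.6, 0.5, -0.7]
gripper_width: 0.278
finger_force: 0.0
c -142 [318.5 212.6] [ 40  29  27  26  42  79 110 120 115  96  87  85  87  87  87  86  86  94
 113 122 123 124 121]
c -106 [306.8 213.8] [122 121 113  90  71  76  85 101 111 114 116 115 114 116 111  93  70  64
  75  80  80  80  80]
c -71 [295.1 215.1] [122 122 116  95  77  76  81  88 103 112 115 113 113 113 107  82  66  73
  79  80  80  80  88]
c -36 [283.3 216.4] [113 113 108  96  80  76  78  84  97 108 113 112 112 111 106  88  70  70
  78  80  79  79  79]
c 0 [271.6 217.7] [122 118 107  86  69  72  81  94 106 112 113 113 113 109  91  69  66  73
  76  78  78  77  79]
c 36 [259.8 218.9] [118 118 112  91  72  75  82  92 106 112 113 113 113 111 1
[... 1301 characters left out ...]
8 81 79 81 81 80 79 82 84 83 83 82 81 82 83 82 80 83 86 87 85]
a -150 [330.7 290.3] [123 123 120 117 116 117 117 118 117 119 111]
a -126 [322.4 291.3] [90 89 85 82 83 81 81 80 78 75 82]
a -100 [313.5 292.3] [ 69  66  66  67  75  96 105 107 102  82  66]
a -50 [296.3 294.2] [ 58  56  56  58  66  86 105 113 109  95  73]
a 0 [279.2 296.1] [ 57  57  58  57  61  77 102 112 114 106  80]
a 44 [264.  297.8] [ 58  55  58  57  60  76 100 111 112 106  79]
a 100 [244.7 300. ] [51 42 40 42 43 44 45 46 43 40 38]
a 112 [240.6 300.4] [ 97  91  94 100 107 111 112 113 112 113 115]
a 118 [238.5 300.6] [111 115 117 117 117 117 118 119 118 119 118]
a 125 [236.1 300.9] [115 117 116 117 117 117 119 117 118 119 119]
```

Both spares are straight in the trough. A final numeric check of bar a's head and tip with the wrist camera.

```bash
python3 -m crank '[[0.45,[-0.03,0.1,0.02],0],[0.45,[-0.06,0.2,0.02],0],[0.45,[-0.1,0.3,0.02],0],[0.45,[-0.147,0.4,0.02],0],[0.45,[-0.147,0.5,0.02],0],[0.45,[-0.147,0.6,0.02],0],[0.45,[-0.147,0.68,0.02],0],[0.45,[-0.147,0.68,0.02],0],[0.45,[-0.147,0.68,0.02],0]]'
python3 - <<'E'
from m import *
v=snap('wrist','end'); pickle.dump(v,open('endw.pkl','wb')); h=cv2.cvtColor(v['im'],cv2.COLOR_RGB2HSV).astype(int)
for y in list(range(-150,-94,5))+[-50,0,50,90]+list(range(96,135,3)):
    u=proj(v,[*T(-62,y),42.5]).round().astype(int); 
    if 0<=u[1]<480: print(y,u,'S',h[u[1],u[0]-18:u[0]+19:3,1],'V',h[u[1],u[0]-18:u[0]+19:3,2])
E
```

```text
time: 51.6
tool_pos: [479.9, -28.3, 306.2]
orientation: [2.19, 2.252, 0.001]
wrist_force: [-0.3, 0.0, 0.2]
gripper_width: 0.273
finger_force: 0.0
-150 [268 294] S [62 40 38 37 37 37 36 39 38 37 62 63 63] V [168 154 159 157 159 158 161 158 156 117 119 121 175]
-145 [268 290] S [62 39 37 37 38 37 36 37 38 41 60 62 62] V [173 156 158 157 159 159 161 157 156 106 120 120 176]
-140 [268 285] S [60 38 39 37 36 39 38 37 38 42 62 63 61] V [173 156 158 158 158 158 161 157 155  98 135 121 175]
-135 [268 281] S [60 36 37 37 35 39 40 39 36 43 62 61 61] V [170 154 157 159 159 157 160 157 155  95 135 121 176]
-130 [268 276] S [59 54 47 38 39 41 38 40 41 50 61 62 62] V [172 114  81 149 155 155 154  70  69  87 134 120 177]
-125 [268 272] S [60 60 62 38 38 38 38 55 63 61 61 61 62] V [173 173 169 120 120 120 120  98 121 122 121 121 177]
-120 [267 267] S [62 62 63 42 37 39 39 43 60 61 59 63 62] V [174 173 175 108 104 104 105  72 120 121 121 122 168]
-115 [267 262] S [62 62 60 39 35 35 35 46 61 60 60 61 62] V [169 169 136 104 102 102 102  78 118 119 119 122 169]
-110 [267 258] S [39 30 30 30 30 34 30 30 
[... 1110 characters left out ...]
8 24] V [28 28 23 58 61 61 61 62 61 59 28 28 21]
105 [260  21] S [27 28 31 27 28 24 28 28 28 28 28 35 13] V [65 64 65 65 64 64 64 64 64 64 64 65 20]
108 [260  17] S [28 32 32 32 29 28 29 25 25 29 33 29 58] V [63 63 63 63 62 63 62 61 61 62 62 61 84]
111 [260  13] S [41 41 38 41 37 38 37 37 37 38 45 42 61] V [ 74  74  74  75  75  74  75  75  75  74  80  79 162]
114 [260   9] S [63 61 61 60 62 61 62 62 62 62 61 61 64] V [171 171 171 170 170 171 170 170 169 169 168 168 168]
117 [260   5] S [61 61 61 63 62 62 63 62 63 62 61 61 64] V [171 171 171 171 170 170 170 170 170 169 168 168 168]
120 [260   1] S [61 62 62 62 60 63 63 62 62 61 61 64 64] V [171 170 170 169 170 170 170 169 169 168 168 168 167]
```

Bar a's head now starts at about tray y -130. It has been knocked out by about 20 mm, which the task warned of. I'll take a second viewpoint to get its pose and height.

```bash
python3 -m crank '[[0.45,[-0.1,-0.02,0],0],[0.45,[-0.2,-0.04,0],0],[0.45,[-0.3,-0.04,0],0],[0.45,[-0.34,-0.04,0],0],[0.45,[-0.34,-0.04,0],0],[0.45,[-0.34,-0.04,0],0],[0.45,[-0.34,-0.04,0],0]]'
cat > ba.py <<'E'
from m import *
def edge(v,y,zs):
    """column of bar-a centre at tray y: bright run near predicted, subpixel by half level on row"""
    u=proj(v,[*T(-62,y),zs]); r=int(round(u[1])); c0=int(round(u[0]))
    if not 3<=r<320: return None
    g=v['im'][r-1:r+2,c0-30:c0+31].astype(float).mean((0,2)); h=cv2.cvtColor(v['im'],cv2.COLOR_RGB2HSV)[r,c0-30:c0+31]
    m=(h[:,2]>125)&(h[:,1]>=29)&(h[:,1]<50); idx=np.where(m)[0]
    if len(idx)<4: return None
    return np.array([c0-30+(idx[0]+idx[-1])/2,r]),len(idx)
E
python3 - <<'E'
from ba import *
w=snap('wrist','end2'); pickle.dump(w,open('endw2.pkl','wb')); v=pickle.load(open('endw.pkl','rb')); s=bot.state(); print(s['tool_pos'])
# intersect planes: for each tray-y slice, triangulate centre in the slice plane
n=np.array([-np.sin(YAW),np.cos(YAW),0])
for y in(-95,-90,-70,-50,-40,-10,0,10,40,50,85,90):
    a,b=edge(v,y,42),edge(w,y,42); 
    if a is None or b is None: print(y,a,b); continue
    A=[];B=[]
    for view,u in((v,a[0]),(w,b[0])):
        c,d=ray(view,u); nn=np.cross(d,[-np.sin(YAW),np.cos(YAW),0]); A.append(nn);B.append(nn@c)   # plane holding ray and bar dir
    A.append(n);B.append(n@np.r_[T(-62,y),0]); X=np.linalg.solve(np.array(A),np.array(B)); print(y,X.round(1),'dx_from_line',((X[:2]-T(-62,y))@[np.cos(YAW),np.sin(YAW)]).round(1),'w',a[1],b[1])
for y in range(-185,-120,4):
    u=proj(w,[*T(-62,y),42.5]).round().astype(int); h=cv2.cvtColor(w['im'],cv2.COLOR_RGB2HSV); print(y,u,h[u[1],u[0]-18:u[0]+19:3,1],h[u[1],u[0]-18:u[0]+19:3,2])
E
```

```text
time: 52.35
tool_pos: [311.4, -51.0, 306.0]
orientation: [2.196, 2.245, 0.001]
wrist_force: [0.4, 0.0, 0.2]
gripper_width: 0.273
finger_force: 0.0
[311.31097159 -50.85842786 305.88935736]
-95 [432.5 -84.5  41.1] dx_from_line -4.4 w 12 11
-90 [432.  -79.5  41. ] dx_from_line -4.7 w 11 11
-70 [430.7 -59.5  41.3] dx_from_line -5.5 w 12 11
-50 [430.2 -39.5  40.4] dx_from_line -5.5 w 13 12
-40 [429.7 -29.5  39.8] dx_from_line -5.7 w 12 11
-10 [428.3   0.5  37.9] dx_from_line -6.3 w 13 12
0 [428.   10.5  38.3] dx_from_line -6.4 w 12 12
10 [427.4  20.4  36.6] dx_from_line -6.7 w 13 12
40 [426.2  50.4  35.3] dx_from_line -7.2 w 12 12
50 [425.9  60.4  35.5] dx_from_line -7.2 w 13 12
85 None None
90 [424.  100.4  30.4] dx_from_line -8.2 w 7 5
-185 [431 309] [59 63 63 63 61 60 64 64 61 61 62 62 63] [104 105 105 105 105 111 155 155 155 155 156 156 157]
-181 [432 305] [61 61 63 61 61 63 64 63 63 62 63 60 62] [104 104 105 105 105 146 155 155 155 156 155 156 157]
-177 [432 302] [61 64 65 65 61 61 63 64 63 63 64 62 60] [104 104 106 106 105 112 155 155 155 155 156 156 156]
-173 [432 298] [61 61 63 65
[... 812 characters left out ...]
139 140 139 142 137 137 142 156 156 157]
-141 [435 269] [43 38 39 39 38 38 38 35 39 50 62 63 63] [ 59 134 138 138 140 140 142 138 137 133 157 157 157]
-137 [435 266] [42 40 39 39 39 39 38 39 39 46 62 62 62] [ 61 135 139 139 139 139 142 138 137 132 157 156 157]
-133 [436 262] [36 39 38 38 37 38 38 39 37 54 63 62 63] [ 64 139 141 142 144 142 146 143 143 155 157 157 157]
-129 [436 258] [59 59 43 38 38 38 38 54 61 63 63 62 62] [ 95  95  60 128 135 136 135 123 141 157 158 157 157]
-125 [436 254] [65 63 42 38 36 36 36 62 63 61 63 61 61] [106 106  61  88  91  92  93 148 157 158 158 158 159]
-121 [437 251] [63 63 37 39 39 37 39 63 62 63 60 61 61] [106 106  55  91  91  90  91 157 157 158 158 159 159]
```

The bar's tip has dropped out of the left eye: its top surface slopes from 41 to 30 mm and it leans 1.1° aside. I'll grip the head, draw it back along its own axis, let it settle flat on the table, and insert again.

```bash
python3 - <<'E'
from m import *
print(T(-65,-148)); go(*T(-65,-148),100,2.6); go(*T(-65,-148),34.5,2.6)
E
```

```text
[ 435.19472299 -137.40920448]
t 52.4 d [ 0.2478 -0.1731 -0.4118] yaw 0.0292
t 52.4 d [ 0.2478 -0.1731 -0.5428] yaw 0.0292
```

```bash
python3 -m crank '[[0.3,[0.08,-0.06,0],0.029],[0,[0.16,-0.12,-0.05],0.029],[0,[0.248,-0.173,-0.13],0.029],[0,[0.248,-0.173,-0.22],0.029],[0,[0.248,-0.173,-0.31],0.029],[0,[0.248,-0.173,-0.38],0.029],[0,[0.248,-0.173,-0.41],0.029],[0,[0.248,-0.173,-0.41],0.029],[0,[0.248,-0.173,-0.41],0.029]]'
python3 - <<'E'
from m import *
v=snap('wrist','re'); h=cv2.cvtColor(v['im'],cv2.COLOR_RGB2HSV)
for r in (150,200,230,250,260,270,280,290,300,310):
    b=[i for i in range(270,360) if 30<=h[r,i,1]<45 and h[r,i,2]>80]; print(r,b[:1],b[-1:],len(b))
go(*T(-65,-148),34.5,2.6)
E
```

```text
time: 53.3
tool_pos: [435.0, -137.1, 100.6]
orientation: [-2.169, -2.271, 0.001]
wrist_force: [0.6, 0.5, 0.9]
gripper_width: 0.502
finger_force: 0.0
150 [287] [325] 29
200 [300] [323] 24
230 [300] [323] 24
250 [286] [337] 52
260 [286] [337] 52
270 [286] [336] 51
280 [286] [336] 51
290 [286] [336] 51
300 [287] [336] 50
310 [] [] 0
t 53.4 d [-0.0004 -0.0004 -0.1337] yaw -0.0009
```

```bash
python3 -m crank '[[0,[0,0,-0.06],0],[0,[0,0,-0.1],0],[0,[0,0,-0.12],0],[0,[0,0,-0.132],0],[0,[0,0,-0.132],0],[0,[0,0,-0.132],0]]' 110
python3 -m crank '[[1,[0,0,0],0],[1,[0,0,0],0],[1,[0,0,0],0],[1,[0,0,0],0],[1,[0,0,0],0],[1,[0,0,0],0],[1,[0,0,0],0]]' 110
python3 - <<'E'
from m import *
s=bot.state(); print(s['wrist_force'],s['ft_torque'])
E
```

```text
time: 53.95
tool_pos: [435.0, -137.2, 35.6]
orientation: [2.169, 2.271, 0.001]
wrist_force: [-1.1, 0.1, -0.2]
gripper_width: 0.5
finger_force: 0.0
time: 54.65
tool_pos: [435.0, -137.3, 35.3]
orientation: [2.169, 2.271, 0.001]
wrist_force: [0.7, -1.4, 6.0]
gripper_width: 0.263
finger_force: 108.1
[ 0.70413156 -1.39519285  6.01435887] [ 0.0202406   0.05519362 -0.02131651]
```

```bash
python3 -m crank '[[1,[0,0,0.003],0],[1,[0.001,-0.02,0.004],0],[1,[0.003,-0.06,0.006],0],[1,[0.005,-0.1,0.007],0],[1,[0.007,-0.15,0.009],0],[1,[0.009,-0.2,0.011],0],[1,[0.011,-0.25,0.013],0],[1,[0.014,-0.3,0.016],0],[1,[0.016,-0.35,0.018],0],[1,[0.018,-0.4,0.02],0],[1,[0.02,-0.44,0.021],0],[1,[0.02,-0.45,0.022],0]]'
python3 - <<'E'
from m import *
s=bot.state(); print(s['wrist_force'],s['ft_torque'])
E
```

```text
time: 55.85
tool_pos: [444.3, -364.3, 45.7]
orientation: [2.171, 2.27, -0.0]
wrist_force: [1.0, -0.2, -2.5]
gripper_width: 0.261
finger_force: 108.3
[ 1.04202809 -0.18154009 -2.50779792] [-0.09762294 -0.02419489  0.02247796]
```

```bash
python3 -m crank '[[1,[0,-0.03,0],0],[1,[0,-0.05,-0.01],0],[1,[0,-0.05,-0.03],0],[1,[0,-0.05,-0.05],0],[1,[0,-0.05,-0.062],0],[1,[0,-0.05,-0.066],0],[1,[0,-0.05,-0.066],0]]'
python3 -m crank '[[1,[0,0,-0.004],0],[1,[0,0,-0.008],0],[1,[0,0,-0.012],0],[1,[0,0,-0.016],0],[1,[0,0,-0.018],0],[1,[0,0,-0.018],0]]' 20
```

```text
time: 56.55
tool_pos: [444.0, -386.2, 12.2]
orientation: [-2.168, -2.271, 0.0]
wrist_force: [-0.7, 0.0, -0.3]
gripper_width: 0.262
finger_force: 108.4
time: 57.15
tool_pos: [444.5, -387.2, 3.9]
orientation: [2.17, 2.271, 0.0]
wrist_force: [-0.1, -1.1, 1.6]
gripper_width: 0.26
finger_force: 108.6
```

```bash
python3 -m crank '[[0,[0,0,0],0],[0,[0,0,0],0],[0,[0,0,0],0],[0,[0,0,0],0],[0,[0,0,0.06],0],[0,[0,0,0.11],0],[0,[0,0,0.11],0],[0,[0,0,0.11],0]]'
python3 - <<'E'
from m import *
v=snap('wrist','re2'); h=cv2.cvtColor(v['im'],cv2.COLOR_RGB2HSV); s=bot.state(); print(s['tool_pos'])
for r in (20,80,140,200,230,240,250,260,270,280,290,300,304,308,312):
    b=[i for i in range(270,360) if 20<=h[r,i,1]<45 and h[r,i,2]>95]; print(r,b[:1],b[-1:],len(b))
print(tipoff(v,(311.6,250),-50),tipoff(v,(311.6,300),-50))
E
```

```text
time: 57.95
tool_pos: [444.6, -387.2, 59.2]
orientation: [2.169, 2.271, 0.0]
wrist_force: [0.5, -0.2, -0.2]
gripper_width: 0.499
finger_force: 0.0
[ 444.0741797  -386.73940643   58.390243  ]
20 [297] [326] 30
80 [298] [325] 28
140 [298] [324] 27
200 [299] [324] 26
230 [299] [324] 26
240 [286] [336] 49
250 [284] [338] 55
260 [285] [338] 54
270 [285] [338] 54
280 [285] [337] 53
290 [285] [337] 53
300 [286] [337] 52
304 [286] [337] 52
308 [286] [336] 51
312 [] [] 0
[10.49214509  0.28411016 50.00258012] [-15.53117581   0.30249809  49.99597682]
```

The bar is flat and centred. Regripping.

```bash
python3 -m crank '[[0,[0,0,-0.05],0],[0,[0,0,-0.09],0],[0,[0,0,-0.108],0],[0,[0,0,-0.113],0],[0,[0,0,-0.113],0],[0,[0,0,-0.113],0]]' 110
python3 -m crank '[[1,[0,0,0],0],[1,[0,0,0],0],[1,[0,0,0],0],[1,[0,0,0],0],[1,[0,0,0],0],[1,[0,0,0],0],[1,[0,0,0],0]]' 110
python3 -m crank '[[1,[0,0,0.01],0],[1,[0,0,0.03],0],[1,[0,0,0.05],0],[1,[0,0,0.06],0],[1,[0,0,0.068],0],[1,[0,0,0.068],0],[1,[0,0,0.068],0],[1,[0,0,0.068],0]]'
python3 - <<'E'
from m import *
s=bot.state(); print(s['wrist_force'],s['ft_torque']); go(*T(-62,-371),37.2,np.degrees(YAW))
E
```

```text
time: 58.6
tool_pos: [444.7, -387.3, 2.8]
orientation: [2.169, 2.271, 0.0]
wrist_force: [-1.1, -0.3, 0.3]
gripper_width: 0.501
finger_force: 0.0
time: 59.3
tool_pos: [444.9, -387.4, 3.6]
orientation: [2.169, 2.271, 0.0]
wrist_force: [-1.2, 1.3, 7.4]
gripper_width: 0.261
finger_force: 108.2
time: 60.1
tool_pos: [444.1, -386.8, 35.9]
orientation: [-2.17, -2.271, 0.0]
wrist_force: [0.5, -0.4, -0.6]
gripper_width: 0.264
finger_force: 108.2
[ 0.51361221 -0.40982928 -0.56091787] [-0.10394505 -0.00251716 -0.00259574]
t 60.1 d [-0.0005  0.053   0.0026] yaw -0.0259
```

```bash
python3 -m crank '[[1,[0,0.02,0.003],-0.026],[1,[-0.001,0.045,0.003],-0.026],[1,[-0.001,0.045,0.003],-0.026],[1,[-0.001,0.045,0.003],-0.026],[1,[-0.001,0.045,0.003],-0.026]]'
python3 - <<'E'
from m import *
go(*T(-62,-371),37.2,np.degrees(YAW)); go(*T(-62,-126),37.2,np.degrees(YAW))
E
```

```text
time: 60.6
tool_pos: [444.0, -364.7, 37.8]
orientation: [2.192, 2.25, -0.0]
wrist_force: [-0.2, -0.7, -1.3]
gripper_width: 0.263
finger_force: 108.3
t 60.6 d [-0.0003  0.0089 -0.0012] yaw -0.0004
t 60.6 d [-0.0128  0.4988 -0.0012] yaw -0.0004
```

```bash
python3 -m crank '[[1,[0,0,-0.001],0],[1,[-0.001,0.02,-0.001],0],[1,[-0.001,0.035,-0.001],0],[1,[-0.001,0.045,-0.001],0],[1,[-0.0015,0.055,-0.001],0],[1,[-0.0015,0.065,-0.001],0],[1,[-0.002,0.075,-0.001],0],[1,[-0.002,0.085,-0.001],0],[1,[-0.0025,0.095,-0.001],0],[1,[-0.0025,0.1,-0.001],0],[1,[-0.0025,0.1,-0.001],0]]'
python3 - <<'E'
from m import *
s=bot.state(); print(s['wrist_force'],s['ft_torque']); go(*T(-62,-126),37.2,np.degrees(YAW))
E
```

```text
time: 61.7
tool_pos: [442.6, -314.1, 37.3]
orientation: [-2.193, -2.25, 0.0]
wrist_force: [0.2, 0.3, -0.9]
gripper_width: 0.263
finger_force: 108.3
[ 0.23627037  0.33993665 -0.94911749] [-0.13486293 -0.02626399 -0.03909587]
t 61.7 d [-9.900e-03  3.976e-01 -1.000e-04] yaw -0.0003
```

```bash
python3 -m crank '[[1,[-0.001,0.03,0],0],[1,[-0.002,0.07,0],0],[1,[-0.0025,0.1,0],0],[1,[-0.0035,0.14,0],0],[1,[-0.004,0.17,0],0],[1,[-0.005,0.2,0],0],[1,[-0.006,0.23,0],0],[1,[-0.007,0.26,0],0],[1,[-0.0075,0.29,0],0],[1,[-0.0085,0.31,0],0],[1,[-0.009,0.325,0],0],[1,[-0.009,0.325,0],0]]'
python3 - <<'E'
from m import *
s=bot.state(); print(s['wrist_force'],s['ft_torque']); go(*T(-62,-126),37.2,np.degrees(YAW))
E
```

```text
time: 62.9
tool_pos: [438.0, -151.2, 37.3]
orientation: [-2.192, -2.25, 0.0]
wrist_force: [0.4, -0.6, -0.9]
gripper_width: 0.26
finger_force: 108.3
[ 0.36940521 -0.59720147 -0.86244283] [-0.1565717  -0.03900554 -0.02151379]
t 62.9 d [-0.0008  0.0717 -0.0001] yaw -0.0011
```

```bash
python3 -m crank '[[1,[-0.001,0.01,0],0],[1,[-0.001,0.02,0],0],[1,[-0.001,0.03,0],0],[1,[-0.001,0.04,0],0],[1,[-0.001,0.05,0],0],[1,[-0.001,0.06,0],0],[1,[-0.001,0.064,0],0],[1,[-0.001,0.064,0],0]]'
python3 - <<'E'
from m import *
s=bot.state(); print(s['wrist_force'],s['ft_torque']); go(*T(-62,-126),37.2,np.degrees(YAW))
E
```

```text
time: 63.7
tool_pos: [437.6, -119.7, 37.3]
orientation: [-2.192, -2.25, 0.0]
wrist_force: [0.4, -0.5, -1.0]
gripper_width: 0.261
finger_force: 108.3
[ 0.38726725 -0.46713287 -1.01597607] [-0.10948587  0.00250227 -0.00776918]
t 63.7 d [ 0.      0.0087 -0.0001] yaw -0.0005
```

```bash
python3 -m crank '[[1,[0,0.002,0],0],[1,[0,0.005,0],0],[1,[0,0.008,0],0],[1,[0,0.01,0],0],[1,[0,0.011,0],0],[1,[0,0.011,0],0]]'
python3 -m crank '[[1,[0,0.001,0],0],[1,[0,0.0015,0],0],[1,[0,0.0015,0],0]]'
```

```text
time: 64.3
tool_pos: [437.6, -114.4, 37.3]
orientation: [-2.193, -2.249, 0.0]
wrist_force: [0.3, 0.8, -1.4]
gripper_width: 0.263
finger_force: 108.3
time: 64.6
tool_pos: [437.6, -113.7, 37.3]
orientation: [2.193, 2.249, -0.0]
wrist_force: [0.3, -0.0, -1.5]
gripper_width: 0.263
finger_force: 108.3
```

```bash
python3 -m crank '[[1,[0,0.001,0],0],[1,[0,0.002,0],0],[1,[0,0.003,0],0],[1,[0,0.004,0],0],[1,[0,0.004,0],0]]'
python3 - <<'E'
from m import *
s=bot.state(); print(s['wrist_force'],s['tool_pos'])
E
```

```text
time: 65.1
tool_pos: [437.7, -113.4, 37.4]
orientation: [2.19, 2.25, -0.002]
wrist_force: [-2.6, -16.5, -1.8]
gripper_width: 0.263
finger_force: 108.2
[ -2.55838624 -16.53019482  -1.80612617] [ 437.72875292 -113.4186608    37.38616008]
```

```bash
python3 -m crank '[[1,[0,-0.002,-0.002],0],[1,[0,-0.002,-0.004],0],[1,[0,-0.002,-0.005],0],[1,[0,-0.002,-0.005],0]]'
python3 -m crank '[[0,[0,0,0],0],[0,[0,0,0],0],[0,[0,0,0],0],[0,[0,0,0],0],[0,[0,0,0],0],[0,[0,0,0.05],0],[0,[0,0,0.12],0],[0,[0,0,0.2],0],[0,[0,0.03,0.3],0],[0,[0.03,0.1,0.4],0],[0,[0.06,0.16,0.5],0],[0,[0.08,0.17,0.53],0]]'
python3 -m crank '[[0,[0,0,0],0],[0,[0,0,0],0],[0,[0,0,0],0]]'
cat > chk.py <<'E'
from ba import *
v=snap('wrist'); h=cv2.cvtColor(v['im'],cv2.COLOR_RGB2HSV).astype(int); s=bot.state(); print(s['time'],s['tool_pos'])
for y in list(range(-160,-100,4))+[-50,0,50,90,114,118,122]:
    u=proj(v,[*T(-62,y),42.5]).round().astype(int)
    if 0<=u[1]<480: print(y,u,h[u[1],u[0]-18:u[0]+19:3,1],h[u[1],u[0]-18:u[0]+19:3,2])
E
python3 chk.py
```

```text
time: 65.5
tool_pos: [438.3, -113.6, 35.1]
orientation: [2.191, 2.249, -0.0]
wrist_force: [-1.1, -8.1, 0.2]
gripper_width: 0.259
finger_force: 108.7
time: 66.7
tool_pos: [477.5, -26.3, 302.3]
orientation: [2.192, 2.249, 0.002]
wrist_force: [1.3, -0.4, -0.7]
gripper_width: 0.499
finger_force: 0.0
time: 67.0
tool_pos: [476.4, -28.0, 298.4]
orientation: [-2.192, -2.248, 0.003]
wrist_force: [-0.7, 0.0, -0.9]
gripper_width: 0.499
finger_force: 0.0
67.05 [476.31895403 -28.0883532  298.21563625]
-160 [272 307] [62 62 62 63 61 61 61 61 61 63 61 61 61] [161 149 164 134 118 118 117 117 118 118 118 118 172]
-156 [272 303] [62 63 62 61 61 61 61 61 63 63 61 62 63] [148 163 170 118 117 117 118 117 118 118 118 119 173]
-152 [272 300] [62 63 60 61 61 63 63 61 61 61 58 61 62] [161 169 166 117 118 118 117 117 117 118 118 118 173]
-148 [272 296] [60 60 60 61 61 61 61 63 63 62 61 62 62] [169 170 166 117 117 118 117 118 118 119 118 119 173]
-144 [272 292] [60 61 60 59 61 61 59 61 59 59 61 62 62] [171 171 165 116 117 117 116 117 117 117 117 119 174]
-140 [272 289] [60 60 39 35 38 37 36 39 37 37 39 64 62] 
[... 993 characters left out ...]
4  50  49  50  56  66  66  67  60  49  50  35 119]
-50 [269 201] [25 22 24 25 31 36 34 34 35 21 22 25 27] [104 103 105 104 124 150 149 150 145  73 104 103 104]
0 [268 147] [25 25 24 21 36 37 37 37 38 22 25 24 21] [104  81  73  72 142 153 152 153 135  71  72  73  72]
50 [266  89] [25 23 18 22 34 36 34 36 35 22 21 21 21] [102  79  70  71 141 150 149 150 144  70  72  72  72]
90 [264  39] [23 23 22 22 31 34 32 32 32 28 18 22 22] [102 101  70  70  99 105 104 104 104  64  70  70  70]
114 [263   8] [62 63 62 62 61 53 37 37 60 63 61 61 61] [169 170 169 169 168 140 125 123 153 167 166 166 166]
118 [263   2] [62 62 61 61 61 51 38 37 61 61 61 61 63] [169 170 168 168 167 139 156 146 158 167 166 166 166]
```

Bar a is home: the head runs from -143 to the lug and the tip shows beyond the left lug. A quick check of the drivers and spares, then hand-in.

```bash
python3 - <<'E'
from ba import *
v=snap('wrist'); t=snap('top'); gt=t['im'].astype(int).mean(2)
for x,z in((25,14),(62,14),(0,23),(-30,23)):
    prof=[]
    for y in range(-40,85,3):
        u=proj(v,[*T(x,y),z]).round().astype(int); prof.append(int(v['im'][u[1],u[0]].mean()) if 0<=u[1]<480 and 0<=u[0]<640 else -1)
    print(x,[(y,p) for y,p in zip(range(-40,85,3),prof) if (p>125 if z==14 else p<45)])
for a,z,ys in((178,27,(-120,-60,0,60,120)),(132,17,(-80,-30,0,40,80))):
    for y in ys:
        u=proj(t,[*T(a,y),z]).round().astype(int); print(a,y,gt[u[1]-6:u[1]+7,u[0]].astype(int))
E
```

```text
25 [(-22, 137), (23, 143), (68, 139)]
62 [(-22, 133), (23, 143), (68, 142)]
0 [(-28, 13), (-25, 17), (-22, 19), (-19, 21), (-16, 22), (-13, 16), (14, 12), (17, 17), (20, 19), (23, 21), (26, 23), (29, 20), (56, 40), (59, 12), (62, 19), (65, 21), (68, 22), (71, 23), (74, 43)]
-30 [(-28, 11), (-25, 18), (-22, 17), (-19, 20), (-16, 20), (-13, 15), (14, 12), (17, 17), (20, 19), (23, 21), (26, 24), (29, 19), (56, 28), (59, 12), (62, 19), (65, 22), (68, 22), (71, 22)]
178 -120 [56 77 83 81 79 81 86 90 94 93 95 95 95]
178 -60 [ 72  79  86  91  95 100 103 104 106 108 112 112 115]
178 0 [ 83  89  93  98 102 104 108 109 110 114 113 115 119]
178 60 [100 102 105 108 109 108 109 110 109 109 108 108 107]
178 120 [113 112 112 107 108 108 108 107 105  91  76  85 105]
132 -80 [103 106 109 110 110 112 111 112 111 112 111 112 113]
132 -30 [119 121 121 123 123 124 124 122 123 122 119 119 117]
132 0 [121 121 123 123 124 124 123 122 122 121 120 119 117]
132 40 [120 120 111  96  89  88  87  84  86  86  84  84  84]
132 80 [111 111 110 111 111 111 111 110 110 109 111 112 111]
```

The drivers are fine, but the arm hides the trough from the top camera. I'll move away, check, and hand in.

```bash
python3 -m crank '[[0,[0,-0.1,0.02],0],[0,[0,-0.2,0.02],0],[0,[0,-0.3,0.02],0],[0,[0,-0.4,0.02],0],[0,[0,-0.5,0.02],0],[0,[0,-0.6,0.02],0],[0,[0,-0.68,0.02],0],[0,[0,-0.7,0.02],0],[0,[0,-0.7,0.02],0],[0,[0,-0.7,0.02],0]]'
python3 - <<'E'
from ba import *
t=snap('top'); gt=t['im'].astype(int).mean(2)
for a,z,ys in((178,27,(-120,-60,0,60,120)),(132,17,(-80,-30,0,40,80))):
    for y in ys:
        u=proj(t,[*T(a,y),z]).round().astype(int); print(a,y,gt[u[1]-6:u[1]+7,u[0]].astype(int))
for y in (-140,-132,-120): u=proj(t,[*T(-62,y),42]).round().astype(int); print('a',y,gt[u[1]-6:u[1]+7,u[0]].astype(int))
E
```

```text
time: 68.15
tool_pos: [477.2, -376.7, 309.1]
orientation: [-2.192, -2.248, -0.001]
wrist_force: [-0.6, 0.0, 0.4]
gripper_width: 0.5
finger_force: 0.0
178 -120 [ 64  94 102 108 113 114 115 113 115 115 110  81  66]
178 -60 [ 75  83  95 108 112 112 112 114 109  92  71  64  75]
178 0 [ 72  81  94 108 114 112 113 113 108  90  71  66  72]
178 60 [ 74  84  96 108 111 113 112 112 108  92  72  66  75]
178 120 [117 118 117 114 113 112 112 111 108  96  79  88 110]
132 -80 [ 81  80  84 100 106 108 109 110 111 112 109  84  74]
132 -30 [ 80  78  79  82  92 104 110 107  91  74  75  79  78]
132 0 [ 78  78  79  78  88 105 111 108  93  75  74  76  78]
132 40 [ 76  81  80  85 101 110 112 106  83  75  77  78  77]
132 80 [ 80  80  80  81  94 107 110 107  90  78  77  80  80]
a -140 [122 113 112 115 116 117 117 115 115 110  93  86  86]
a -132 [119 114 115 114 108 105 105 105 105 102  97  86  84]
a -120 [86 85 82 82 81 82 83 82 82 81 81 74 77]
```

Everything is in place.

```bash
python3 -c "
from workcell import bot
print(bot.close_job())"
```

```text
the job is handed in; nothing more can be done
None
```

I handed the job in at about 68 s: the three drivers present are in comb gaps, bar a is through both eyes with its head against the right lug (reinserted after it was knocked out), bars b and c lie in the trough with heads right, and the judge gave no verdict at hand-in.

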